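# Clamp a denture flask in the bench press

## Task

Clamp the denture flask that stands in the bench press: fit the loose crank all the way down onto the square end of the press spindle and wind it clockwise (seen from above) until the platen bears firmly on the flask. Then push the lock lever on the end of the crosshead down to its stop so the screw cannot back off, and let go; leave the crank on the spindle, the flask where it stands in the press and the things lying about undisturbed.

Things in the scene. Friction and masses are not known exactly. Their poses are not given: they have to be found in the camera images.
- flask_press: bench press bolted to the desk. Grey base 112 (x) x 186 (y) x 18 mm, bed 24 mm high, two columns at y = +-72 mm, grey crosshead 46 (x) x 184 (y) mm, 150 to 178 mm high; column nuts and nut boss up to 186 mm. Origin: centre of the base's underside, on the spindle's axis; y along the crosshead, z up; the lock lever is on its -y end.
- platen: steel pressing plate 86 x 96 x 12 mm, arms to the columns, hung on the spindle above the flask; it moves down 8 mm per clockwise turn of the spindle. Origin: centre of its underside. At the start it hangs about 11 to 18 mm above the flask, so 1.4 to 2.2 turns are needed.
- spindle (a joint): turn of the spindle, rad, grows clockwise seen from above (lowers the platen). Stiff screw: about 0.25 N m (3.3 N at the crank's grip) turns it while the platen is free; the force rises steeply once the platen meets the flask. It stays where it is left (after a push of over about 7 N at the grip it springs back a little, still tight).
- spindle_seat (a point): centre of the top of the spindle's round collar (27 mm across), where the crank's eye comes to rest. From here the square end, 16 x 16 mm, rises 29.5 mm, the last 4.5 mm tapering to 10.5 mm. The point's x and y axes are square to its flats. About 0.21 to 0.22 m above the desk at the start; sinks with the platen.
- crank: loose steel crank, 0.3 kg, flat on the desk, grip up. Origin: centre of the underside of its eye; x along the arm to the grip, z up. Eye block 32 x 32 x 28 mm high with a square through hole 17.5 mm wide, all sides parallel to x and y. Arm 17 mm wide, 11 thick, underside flush. Round grip (to 24 mm thick), 75 mm from the hole's axis, 15 to 66 mm above the underside, free to spin on its pin.
- crank_handle (a point): point on the axis of the crank's grip, 40 mm above the crank's underside and 75 mm from its hole's axis.
- flask: bronze-brown metal denture flask, about 86 x 80 mm, 58 mm high, flat top, 0.9 kg, standing loose on the press bed under the platen. Origin: centre of its underside.
- lock_lever (a joint): lock lever, rad: 0 = free, pointing outward (the press's -y) and 40 degrees up; 0.96 = locked at its stop, 15 degrees below level; 0 to 0.15 at the start. About 0.07 N m (1.5 N near its end) moves it; it stays where it is left.
- lever_pivot (a point): pivot axis of the lock lever (runs along the press's x), 106 mm from the spindle's axis towards the press's -y, 164 mm above the desk.
- lever_ball (a point): centre of the black ball (17 mm) on the lever's end, 85 mm from the pivot; the lever's rod is 9 mm thick.
- jaw_model: bystander: plaster jaw model 59 x 64 x 24 mm. Origin: centre of its underside.
- mixing_bowl: bystander: small rubber bowl 67 mm across, 37 mm high. Origin: centre of its underside.
- pot_pumice: bystander: white screw-top pot 69 mm across, 50 mm high. Origin: centre of its underside.
There are look-alikes about, which are no part of the job. Of the things that look like the crank, take the one that is farthest to the robot's right at the start.

How it is judged:
By the outcome, as a careful person would: the job done as asked, in the order asked, and still so for the second after the job is handed in, with the robot touching nothing.
It also fails if it takes over 72 s, if anything falls off the work surface, if the arm or the gripper's body presses on something with over 40 N, if the wrist force passes 120 N, or if a joint passes its speed limit or range.

## Robot

A 6-joint arm with a two-finger parallel gripper is mounted at the origin on the work surface; the furniture and walls round the work are solid. World frame = base frame: x ahead of the robot, y to its left, z up, the work surface at z = 0. Lengths are in m, angles in rad, forces in N, time in s.
With the tool pointing down it reaches from about 0.325 to 0.9 m from the base axis. Payload 6.1 kg.
Tool frame: the origin (TCP) lies at the very end of the fingers, on their centre line; the grasp point (between the pads) lies 19 mm behind it; z points along the fingers, y is the direction in which the jaws open and shut (so a half turn about z gives the same grasp; the last joint's range is limited). The gripper opens to 87 mm and grips with 3 to 60 N. Pads are 19 mm wide; open, the fingers measure 117 mm over their backs; the gripper's body (75 mm by 190 mm) begins 51 mm behind the grasp point.
Start: joints at [0.989, 0.22, 1.526, -0, 1.395, -0.126], TCP at [0.275, 0.561, 0.223] pointing down, gripper open.
Joint ranges: [-2.98, 2.98], [-0.91, 2.08], [0.09, 2.57], [-1.24, 4.39], [0.2, 2.65], [-2.68, 2.68]. Speed limits (rad/s): [2.57, 2.57, 3.01, 3.14, 3.14, 3.14].

## Interface

Orientations are given as a unit quaternion [w, x, y, z].
In Python, from plant import sensors, cams, job_done gives the robot as it stands.
- The arm moves only by the tool carry_out, never from a script. Its argument "deltas" is a list of rows, each an object of numbers: "tx", "ty", "tz": the shift along the world's x, y, z in m; "turn": the turn about the world's z in degrees; "hand": the closure, from 0 (fully open) to 1 (shut). In form: [{"tx": .., "ty": .., "tz": .., "turn": .., "hand": ..}, ...]. A call has 1 to 8 rows; each row shifts and turns the commanded pose from where the row before left it; what a row does not reach is not made up. A row lasts 1/8 s, in which the tool goes at most 62.5 mm and 10.7 degrees, less where a joint would pass 70% of its speed; a pose out of reach is approached as far as the arm can. A call is refused whole if a number of a shift passes 0.0625 or a number of a turn 10.7, either way. A call with a gripper value outside its range is refused whole. The fingers move at their own pace and stop on an object; the grip force is fixed at half the most. Time passes only in rows, so rows that do not move let the fingers close. It gives the time, the measured TCP pose, the force and the opening at its end, in the units of the state.
- sensors.observe(): the state, without advancing time (a new reading comes with each control period).
- cams.get_image(name): name is "scene" or "top" or "wrist"; returns the picture (384x512x3 uint8, blue, green, red); there is no depth.
- cams.camera_info(name): a dict with "vertical_fov" (degrees; the focal length in pixels is half the picture's height over the tangent of half this angle, whatever the lens; pixels are square), "cx", "cy" (the principal point, pixels), "rvec" (rotation vector, rad) and "tvec" (3), from world to camera coordinates, as OpenCV has them. Camera axes: x right, y down, z forward; pixel columns grow to the right and rows downward; lengths in m; the calibration is good to about 2 mm. A picture is of the moment at which its call begins: read the wrist's pose just before it. camera_info takes no time and is no camera call; for the wrist camera it gives the pose at the moment of the call.
- job_done(): hands the job in, once; it reports no verdict.
The state is a dict: "t": time; "qpos": joint angles; "joint_velocities": joint speeds; "joint_efforts": joint torques, N m; "ee_pos": TCP position; "eef_rot": TCP orientation; "force": force on the tool from outside, world axes, zero at the start; "torque": the same for the moment, N m; "grip_width": finger opening in m.
Only numpy, scipy, OpenCV 4.12 (cv2) and the standard library are available. Lean on these libraries where they do the work, as an engineer would, in place of code of your own. Each camera call takes 0.05 s, during which the arm holds its last target.

## Working session

There is one attempt and no reset: what is moved stays moved. The work goes in short steps, Python scripts to look and compute and a tool call to move; the robot and the scene stay as the last step left them, time stands still between calls to the robot, and variables do not carry over. Pictures are saved under pics/ and viewed, and the job is handed in when it is done.

Besides the shell and the picture viewer there is one more tool, called after "Emit:" by a JSON object that holds its "op" and its "data". carry_out: Moves the arm, as the interface text tells. Its arguments: {"type":"object","properties":{"deltas":{"type":"array"}},"required":["deltas"]}

```bash
ls; mkdir -p pics; python3 - <<'E'
from plant import sensors, cams
import cv2
print(sensors.observe())
for n in ["scene","top","wrist"]:
    im=cams.get_image(n); cv2.imwrite(f"pics/{n}0.png",im); print(n,cams.camera_info(n))
E
```

```text
pics
{'t': 0.0, 'qpos': array([ 9.88912214e-01,  2.21246374e-01,  1.52761623e+00, -3.35651472e-05,
        1.39465182e+00, -1.26115762e-01]), 'joint_velocities': array([ 0.0013369 ,  0.0008846 , -0.00149345,  0.00038185, -0.0008617 ,
       -0.00019023]), 'joint_efforts': array([-1.76510275e-03, -4.94610822e+01, -3.87375677e+01,  6.98192138e-02,
        5.72511018e-02, -1.69199438e-04]), 'ee_pos': array([0.2747794 , 0.56067656, 0.22142198]), 'eef_rot': array([-3.17598535e-04,  2.25913923e-01,  9.74146794e-01, -9.07033623e-04]), 'force': array([-0.62547105,  0.32782351, -0.07706463]), 'torque': array([ 0.06339216, -0.00777879,  0.01748949]), 'grip_width': 0.0869394540095763}
scene {'vertical_fov': 46.43403900073877, 'cx': 254.2804890448587, 'cy': 195.48007741760406, 'rvec': array([ 2.18626613, -1.03943465,  0.40923512]), 'tvec': array([-0.17953875,  0.37412882,  1.24489911])}
top {'vertical_fov': 47.03989309710169, 'cx': 255.02058042537064, 'cy': 188.34629338131666, 'rvec': array([ 2.15880613, -2.17965732,  0.13394311]), 'tvec': array([0.07754107, 0.42036406, 1.6243408 ])}
wrist {'vertical_fov': 68.29348067122591, 'cx': 255.19991804513458, 'cy': 189.18178916804237, 'rvec': array([-2.47752473, -1.54565398, -0.19285732]), 'tvec': array([-0.62399555, -0.03115331,  0.39053662])}
```

View pics/scene0.png

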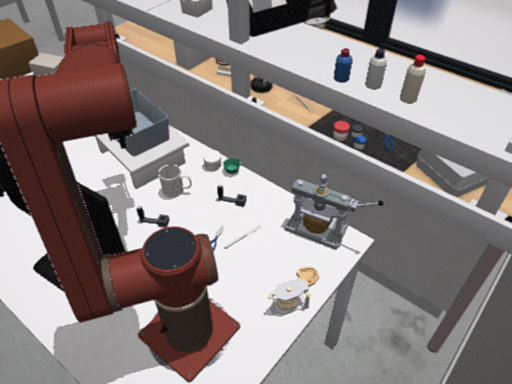

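View pics/top0.png

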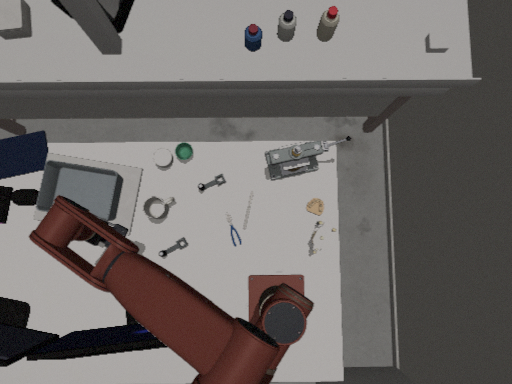

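View pics/wrist0.png

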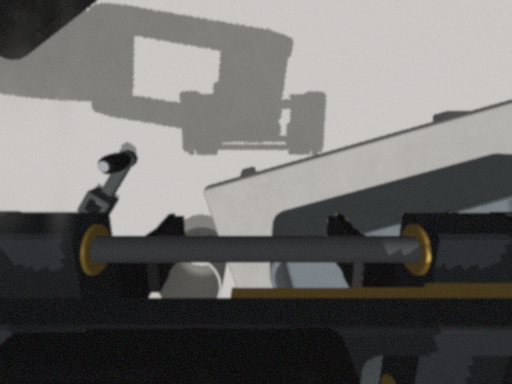

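In the top view, the crank-like things are at (212,184) and (174,248). Robot's right is image right, so the one at (212,184) fits; I'll confirm it in a crop.

```bash
cat > h.py <<'E'
import numpy as np, cv2
from plant import sensors, cams
def cam(n):
    c=cams.camera_info(n); f=192/np.tan(np.radians(c["vertical_fov"])/2)
    K=np.array([[f,0,c["cx"]],[0,f,c["cy"]],[0,0,1]]); R=cv2.Rodrigues(np.array(c["rvec"]))[0]
    return K,R,np.array(c["tvec"],float)
def ray(C,uv):
    K,R,t=C; d=R.T@np.linalg.solve(K,[uv[0],uv[1],1.]); return -R.T@t, d/np.linalg.norm(d)
def onz(C,uv,z):
    o,d=ray(C,uv); return o+d*(z-o[2])/d[2]
def proj(C,P):
    K,R,t=C; return cv2.projectPoints(np.atleast_2d(np.array(P,float)),cv2.Rodrigues(R)[0],t,K,None)[0][:,0]
def tri(C1,u1,C2,u2):
    o1,d1=ray(C1,u1);o2,d2=ray(C2,u2)
    s=np.linalg.lstsq(np.stack([d1,-d2],1),o2-o1,rcond=None)[0]
    a=o1+s[0]*d1;b=o2+s[1]*d2; return (a+b)/2,np.linalg.norm(a-b)
def crop(im,x0,y0,x1,y1,k,fn):
    cv2.imwrite(fn,cv2.resize(im[y0:y1,x0:x1],None,fx=k,fy=k,interpolation=cv2.INTER_CUBIC))
E
python3 - <<'E'
from h import *
t=cv2.imread('pics/top0.png'); s=cv2.imread('pics/scene0.png')
crop(t,150,160,250,260,6,'pics/t_cr.png'); crop(t,255,125,355,195,8,'pics/t_pr.png')
crop(s,280,165,390,250,7,'pics/s_pr.png'); crop(s,130,180,260,230,6,'pics/s_cr.png')
C=cam('top')
for p in [(212,184),(174,248),(296,152),(290,310)]: print(p,onz(C,p,0))
E
```

```text
(212, 184) [0.44171231 0.2359813  0.        ]
(174, 248) [0.20291734 0.37715212 0.        ]
(296, 152) [ 0.56222069 -0.08502653  0.        ]
(290, 310) [-0.02752193 -0.05078479  0.        ]
```

View pics/t_cr.png

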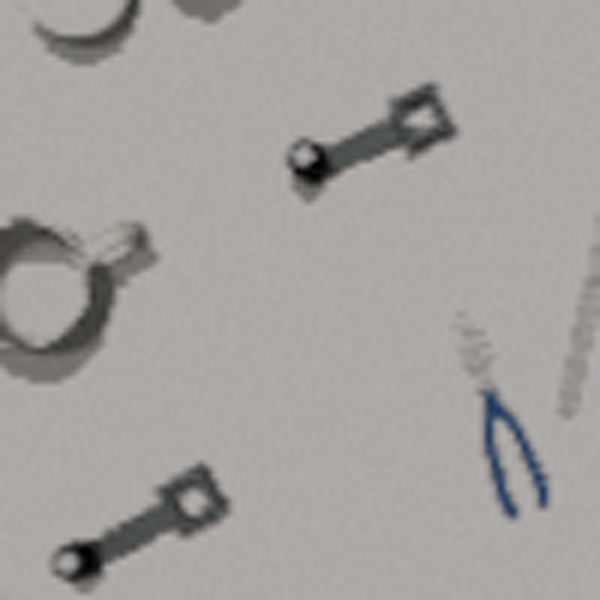

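View pics/t_pr.png

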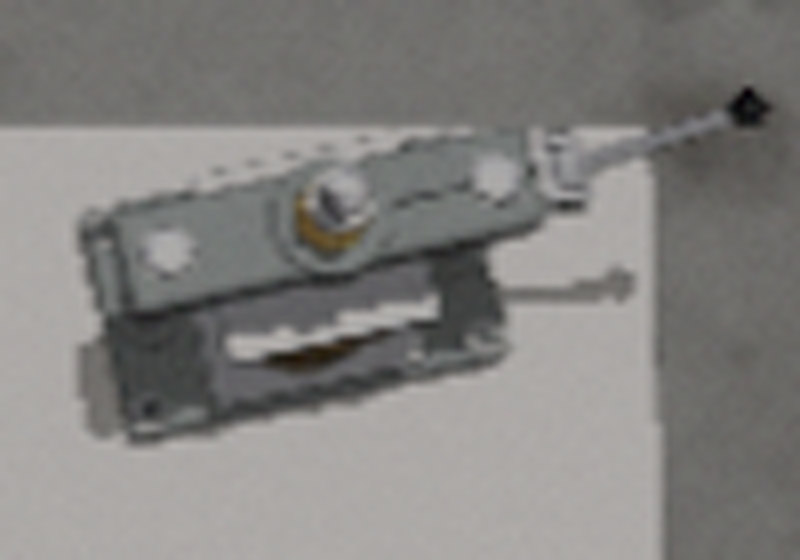

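View pics/s_pr.png

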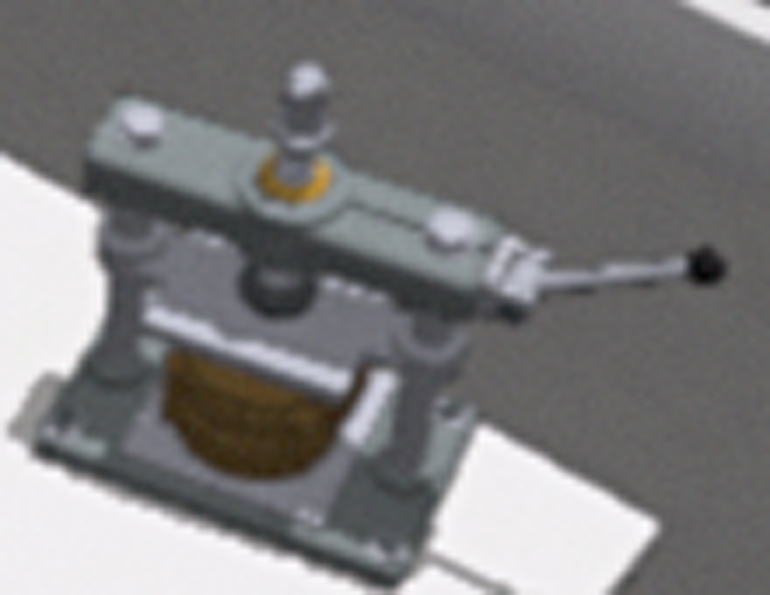

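View pics/s_cr.png

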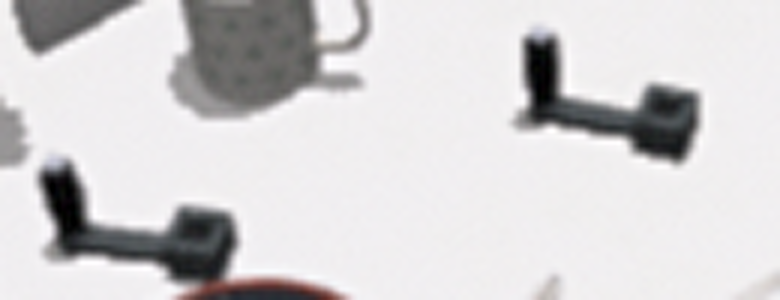

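The enlarged crop confirms the target: its eye is at about (220.5,179.7) and its grip at about (201.5,186.5). It is the crank farthest to the right. The press spindle is at about (297,150). Next come coarse positions.

```bash
python3 - <<'E'
from h import *
C=cam('top');S=cam('scene'); W=cam('wrist')
print('campos',[(-c[1].T@c[2]).round(3) for c in (C,S,W)])
o=sensors.observe(); print('wrist z axis',W[1][2], 'xaxis',W[1][0])
T=lambda x,y:(150+x/6,160+y/6)
e=onz(C,T(423,118),.028); g=onz(C,T(307,160),.066)
print('eye',e,'grip',g,np.degrees(np.arctan2(*(g-e)[[1,0]])),np.linalg.norm((g-e)[:2]))
P=lambda x,y:(255+x/8,125+y/8)
Q=lambda x,y:(280+x/7,165+y/7)
for n,a,b in [('boltL',(170,250),(143,118)),('boltR',(495,175),(452,225)),('sqtop',(342,188),(307,75)),('ball',(748,105),(706,267)),('bush',(330,225),(295,178))]:
    print(n,tri(C,P(*a),S,Q(*b)))
# shelf: bottles edges etc.
for n,a,b in [('shelf cup bottle blue cap',(253,29),(345,51)),('redcap',(331,12),(419,60))]:
    print(n,tri(C,a,S,b))
# mask crank
t=cv2.imread('pics/top0.png'); 
E
```

```text
campos [array([0.237, 0.093, 1.66 ]), array([-0.338, -0.515,  1.159]), array([0.215, 0.591, 0.384])]
wrist z axis [ 0.22302704 -0.11188823 -0.96836975] xaxis [ 0.43993905  0.89802433 -0.00243714]
eye [0.45426091 0.20192933 0.028     ] grip [0.42417673 0.26962391 0.066     ] 113.9608658424342 0.07407843458907672
boltL (array([0.51239146, 0.00187411, 0.18402652]), np.float64(0.0008905144091561043))
boltR (array([ 0.54407552, -0.1375006 ,  0.18189547]), np.float64(0.000794060135590862))
sqtop (array([ 0.52766215, -0.06616217,  0.23991318]), np.float64(0.0023890745008889424))
ball (array([ 0.56793985, -0.24088204,  0.20596839]), np.float64(3.425550827798484e-05))
bush (array([ 0.52441216, -0.06817314,  0.18126617]), np.float64(0.004744593602814443))
shelf cup bottle blue cap (array([0.82876217, 0.07981249, 0.46194159]), np.float64(0.00024356404829612986))
redcap (array([ 0.86264124, -0.13907034,  0.49361067]), np.float64(0.002508816231878287))
```

```bash
python3 - <<'E'
from h import *
t=cv2.imread('pics/top0.png'); s=cv2.imread('pics/scene0.png')
crop(t,200,0,512,160,2.5,'pics/t_sh.png'); crop(s,230,30,512,260,2.6,'pics/s_sh.png')
C=cam('top')
for z in (.3,.35,.4,.45): print(z,onz(C,(300,90),z),onz(C,(300,80),z),onz(C,(300,141),z))
E
```

```text
0.3 [ 0.70403079 -0.06968401  0.3       ] [ 0.7369989  -0.07039699  0.3       ] [ 0.53854022 -0.06610504  0.3       ]
0.35 [ 0.68687589 -0.06369034  0.35      ] [ 0.71863208 -0.06437712  0.35      ] [ 0.5274688  -0.06024293  0.35      ]
0.4 [ 0.66972099 -0.05769668  0.4       ] [ 0.70026527 -0.05835724  0.4       ] [ 0.51639738 -0.05438083  0.4       ]
0.45 [ 0.65256609 -0.05170301  0.45      ] [ 0.68189845 -0.05233736  0.45      ] [ 0.50532596 -0.04851873  0.45      ]
```

View pics/t_sh.png

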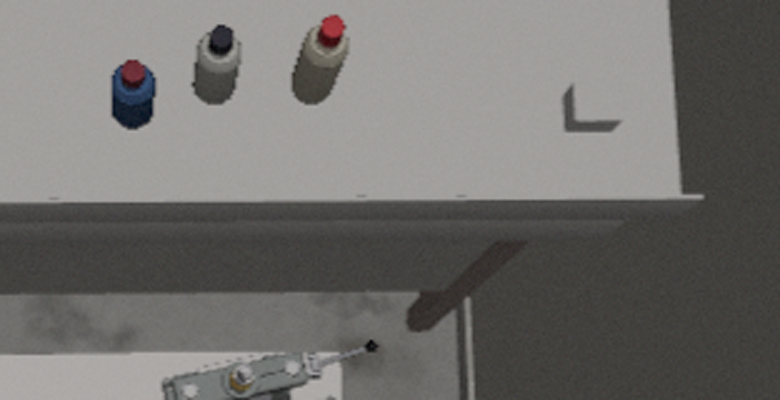

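View pics/s_sh.png

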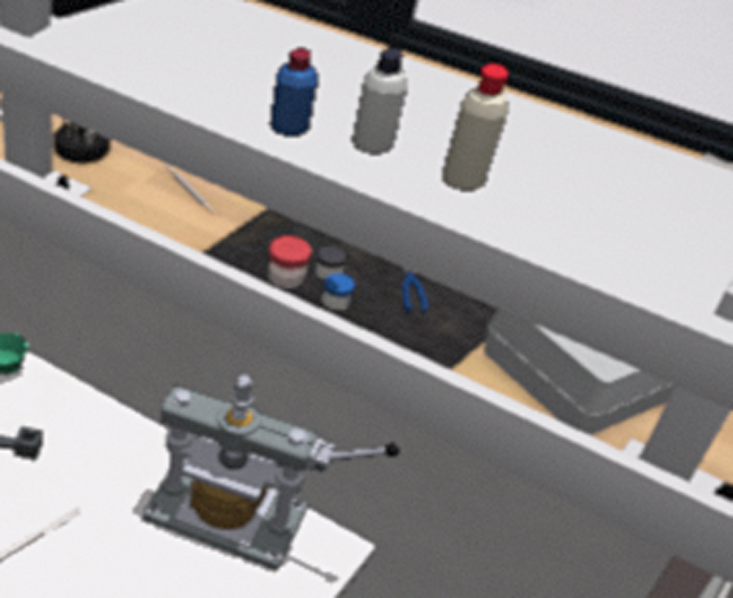

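Emit:
{"op": "carry_out", "data": {"deltas": [{"tx": 0.026, "ty": -0.053, "tz": 0, "turn": -5}, {"tx": 0.026, "ty": -0.053, "tz": 0, "turn": -5}, {"tx": 0.026, "ty": -0.053, "tz": 0, "turn": -5}, {"tx": 0.026, "ty": -0.053, "tz": 0, "turn": -5}, {"tx": 0.026, "ty": -0.053, "tz": 0, "turn": -5}, {"tx": 0.026, "ty": -0.053, "tz": 0, "turn": -5}, {"tx": 0.026, "ty": -0.053, "tz": -0.02, "turn": -5}, {"tx": 0.025, "ty": -0.052, "tz": -0.02, "turn": -5}]}}

```text
schema error: expected keys tx, ty, tz, turn, hand
```

Emit:
{"op": "carry_out", "data": {"deltas": [{"tx": 0}, {"tx": 0}]}}

```text
schema error: expected keys tx, ty, tz, turn, hand
```

```bash
python3 - <<'E'
from h import *
o=sensors.observe(); print(o['t'],o['ee_pos'],o['qpos'],o['force'])
W=cam('wrist'); im=cams.get_image('wrist'); cv2.imwrite('pics/w1.png',im); np.savez('w1.npz',K=W[0],R=W[1],t=W[2])
print(proj(W,[[.454,.202,.028],[.424,.27,.066]]))
print(tri(cam('top'),(252.8,50.8),cam('scene'),(342.3,81)))
E
```

```text
0.15 [0.27484655 0.56079271 0.22167219] [ 9.88893086e-01  2.21064572e-01  1.52735627e+00  2.44735576e-05
  1.39468544e+00 -1.26103828e-01] [ 0.39882608 -0.08343578 -0.12565616]
[[ 99.63807948 371.56584266]
 [113.89865802 362.42294772]]
(array([0.81256315, 0.07359314, 0.36420777]), np.float64(0.016647391511196232))
```

View pics/w1.png

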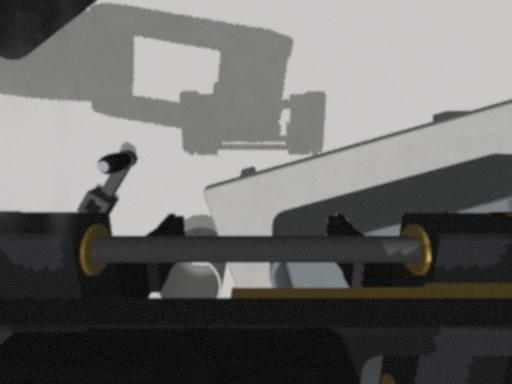

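Emit:
{"op": "carry_out", "data": {"deltas": [{"tx": 0.026, "ty": -0.053, "tz": 0, "turn": -5, "hand": 0}, {"tx": 0.026, "ty": -0.053, "tz": 0, "turn": -5, "hand": 0}, {"tx": 0.026, "ty": -0.053, "tz": 0, "turn": -5, "hand": 0}, {"tx": 0.026, "ty": -0.053, "tz": 0, "turn": -5, "hand": 0}, {"tx": 0.026, "ty": -0.053, "tz": 0, "turn": -5, "hand": 0}, {"tx": 0.026, "ty": -0.053, "tz": 0, "turn": -5, "hand": 0}, {"tx": 0.026, "ty": -0.053, "tz": -0.02, "turn": -5, "hand": 0}, {"tx": 0.025, "ty": -0.052, "tz": -0.02, "turn": -5, "hand": 0}]}}

```text
t: 1.2
ee_pos: [0.4829, 0.1363, 0.1825]
eef_rot: [0.001, 0.547, 0.837, 0.0]
force: [1.2, 0.0, 0.2]
grip_width: 0.0872
```

Emit:
{"op": "carry_out", "data": {"deltas": [{"tx": 0, "ty": 0, "tz": 0, "turn": 0, "hand": 0}, {"tx": 0, "ty": 0, "tz": 0, "turn": 0, "hand": 0}]}}

```text
t: 1.45
ee_pos: [0.4819, 0.1383, 0.1825]
eef_rot: [-0.0, 0.546, 0.838, 0.0]
force: [0.5, 0.6, -0.2]
grip_width: 0.0869
```

```bash
python3 - <<'E'
from h import *
o=sensors.observe(); print(o['t'],o['ee_pos'],o['qpos'],o['force'])
W=cam('wrist'); im=cams.get_image('wrist'); cv2.imwrite('pics/w1.png',im); np.savez('w1.npz',K=W[0],R=W[1],t=W[2])
print(proj(W,[[.454,.202,.028],[.424,.27,.066]]))
E
```

```text
1.45 [0.48193309 0.13832164 0.1825183 ] [ 1.21694432e-01 -4.45687675e-02  1.88637852e+00  5.89760210e-04
  1.30031502e+00 -2.94875965e-01] [ 0.52512393  0.64470629 -0.18459739]
[[255.21148977 114.29084109]
 [255.28686596  27.44578989]]
```

View pics/w1.png

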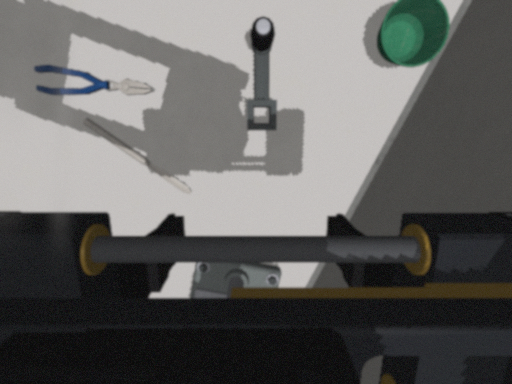

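The wrist view shows the crank's eye near (261,114) and its grip at (263,30). Both are almost in line with the image column.

```bash
python3 - <<'E'
from h import *
im=cv2.imread('pics/w1.png'); d=np.load('w1.npz'); W=(d['K'],d['R'],d['t'])
crop(im,230,10,300,140,4.5,'pics/w1c.png')
hsv=cv2.cvtColor(im,cv2.COLOR_BGR2HSV)
for y in (103,112,120,126): print(y,im[y,240:285].mean(1).astype(int))
E
```

```text
103 [184 189 188 184 166 141 119 101  92  89  88  88  88  89  90  87  86  88
  89  88  89  89  91  91  87  88  85  91  91  90  88  88  92  89  91 103
 132 167 188 191 192 191 192 190 193]
112 [126 146 170 176 160 132 113 102  91  90  91  91  97 120 158 184 192 193
 196 191 190 192 192 191 181 161 134 120 101  74  66  76  82  85  85  92
 103 112 121 118 120 121 116 118 117]
120 [117 118 117 119 117 115 106  85  67  57  57  62  59  76  99 112 116 117
 118 117 117 118 118 116 120 116 117 111  94  69  50  48  52  49  52  65
  89 108 116 121 115 116 118 118 116]
126 [117 115 116 116 115 112 103  82  66  53  50  52  54  53  50  53  53  51
  47  56  53  50  54  49  55  52  48  48  51  48  50  50  47  49  53  63
  89 111 119 119 116 115 118 117 117]
```

View pics/w1c.png

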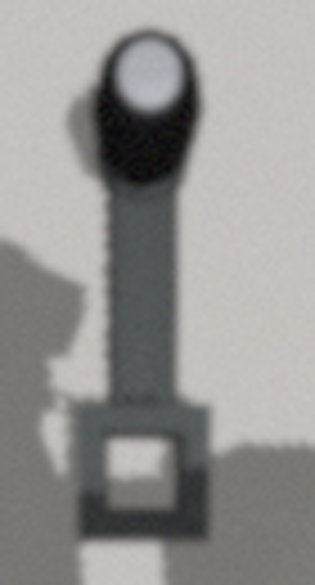

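```bash
python3 - <<'E'
from h import *
d=np.load('w1.npz'); W=(d['K'],d['R'],d['t'])
U=lambda x,y:(230+(x+.5)/4.5-.5,10+(y+.5)/4.5-.5)
e=onz(W,U(144,471),.028); h=onz(W,U(142,472),.028);c=onz(W,U(150,75),.066)
c1=onz(W,U(142.5,300),.011)
A=[onz(W,U(*p),.028) for p in [(79,405),(209,405),(209,538),(79,538)]]
print(e,h,c,c1); 
for a,b in ((e,c),(e,c1),(A[3],A[0]),(A[2],A[1])): print(np.degrees(np.arctan2(*(b-a)[[1,0]])),np.linalg.norm((b-a)[:2]))
print(np.linalg.norm(A[1]-A[0]))
E
```

```text
[0.46033591 0.20481938 0.028     ] [0.45999087 0.20441202 0.028     ] [0.42983621 0.27360214 0.066     ] [0.44363043 0.24197459 0.011     ]
113.91348299018655 0.0752416129659504
114.20932186370464 0.04073798134570976
113.46980792981407 0.03097520674532731
114.9284300066253 0.030977614022485413
0.03091826981615641
```

Emit:
{"op": "carry_out", "data": {"deltas": [{"tx": 0, "ty": 0, "tz": 0.06, "turn": 0, "hand": 0}, {"tx": 0, "ty": -0.023, "tz": 0.06, "turn": 0, "hand": 0}, {"tx": 0.012, "ty": -0.05, "tz": 0, "turn": -2, "hand": 0}, {"tx": 0.012, "ty": -0.05, "tz": 0, "turn": -2, "hand": 0}, {"tx": 0.012, "ty": -0.05, "tz": 0, "turn": -2, "hand": 0}, {"tx": 0.012, "ty": -0.05, "tz": 0, "turn": -2, "hand": 0}, {"tx": 0.014, "ty": -0.05, "tz": 0, "turn": -3, "hand": 0}, {"tx": 0, "ty": 0, "tz": 0, "turn": 0, "hand": 0}]}}

```text
t: 2.5
ee_pos: [0.5448, -0.1355, 0.3011]
eef_rot: [0.0, 0.624, 0.782, -0.0]
force: [-0.0, -0.2, 0.3]
grip_width: 0.0873
```

Emit:
{"op": "carry_out", "data": {"deltas": [{"tx": 0, "ty": 0, "tz": 0, "turn": 0, "hand": 0}]}}

```text
t: 2.62
ee_pos: [0.5443, -0.1325, 0.3012]
eef_rot: [-0.0, 0.622, 0.783, 0.0]
force: [-0.4, 0.5, 0.8]
grip_width: 0.0869
```

```bash
python3 - <<'E'
from h import *
o=sensors.observe(); print(o['t'],o['ee_pos'],o['qpos'],o['force'])
W=cam('wrist'); im=cams.get_image('wrist'); cv2.imwrite('pics/w2.png',im); np.savez('w2.npz',K=W[0],R=W[1],t=W[2])
p=proj(W,[[.528,-.067,.245]])[0];print(p)
x,y=p.astype(int); crop(im,x-60,max(0,y-60),x+60,y+60,5,'pics/w2c.png')
E
```

```text
2.625 [ 0.54431467 -0.132532    0.30119448] [-3.80025411e-01  2.45551695e-02  1.59442546e+00  6.82988718e-04
  1.52262286e+00 -6.07128186e-01] [-0.42245937  0.51988268  0.81788534]
[253.18284971 116.24569371]
```

View pics/w2.png

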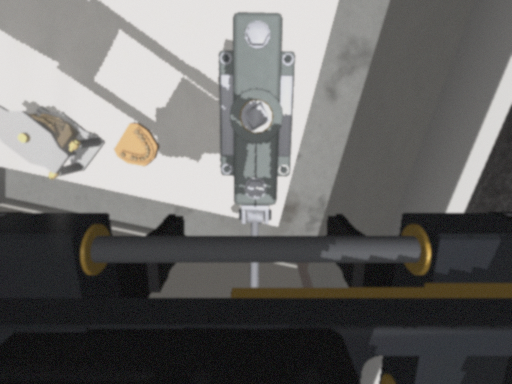

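View pics/w2c.png

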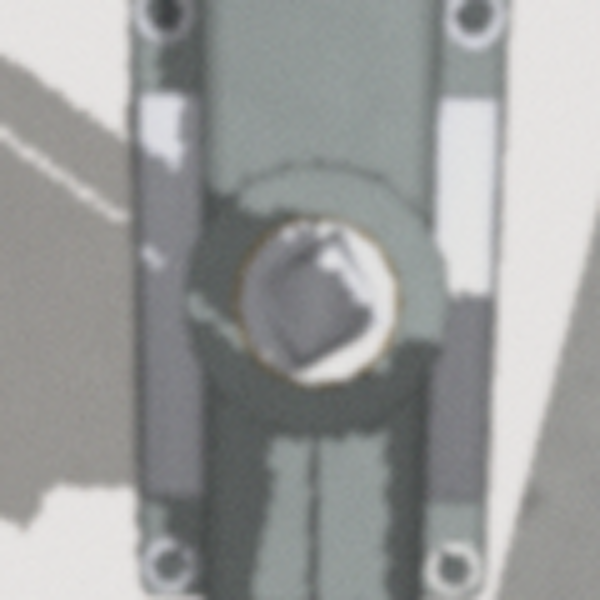

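The spindle head is at wrist pixel (256,116), with its square turned relative to the press. I'll enlarge it to get the angle.

```bash
python3 - <<'E'
from h import *
im=cv2.imread('pics/w2.png')
c=im[95:140,233:278]; c=cv2.resize(c,None,fx=13,fy=13,interpolation=cv2.INTER_LANCZOS4)
cv2.imwrite('pics/w2d.png',c)
E
```

```text
(no output)
```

View pics/w2d.png

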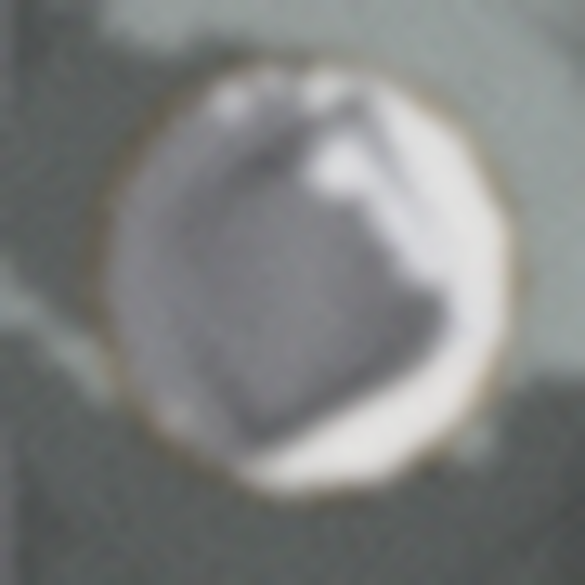

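Emit:
{"op": "carry_out", "data": {"deltas": [{"tx": 0, "ty": 0, "tz": -0.03, "turn": 0, "hand": 0}, {"tx": 0.005, "ty": -0.01, "tz": -0.03, "turn": 0, "hand": 0}, {"tx": 0, "ty": 0, "tz": 0, "turn": 0, "hand": 0}]}}

```text
t: 3.05
ee_pos: [0.5477, -0.1421, 0.2386]
eef_rot: [-0.002, 0.622, 0.783, -0.001]
force: [0.5, -0.5, 0.2]
grip_width: 0.0868
```

```bash
python3 - <<'E'
from h import *
o=sensors.observe(); print(o['t'],o['ee_pos'],o['force'])
W=cam('wrist'); im=cams.get_image('wrist'); cv2.imwrite('pics/w3.png',im); np.savez('w3.npz',K=W[0],R=W[1],t=W[2])
p=proj(W,[[.528,-.067,.245]])[0];print(p)
x,y=p.astype(int); print(x-30,y-30); c=im[y-30:y+30,x-30:x+30]; cv2.imwrite('pics/w3c.png',cv2.resize(c,None,fx=10,fy=10,interpolation=cv2.INTER_LANCZOS4))
E
```

```text
3.05 [ 0.54767605 -0.14207923  0.23856259] [ 0.52353108 -0.53969949  0.19313282]
[250.147372    96.59474779]
220 66
```

View pics/w3c.png

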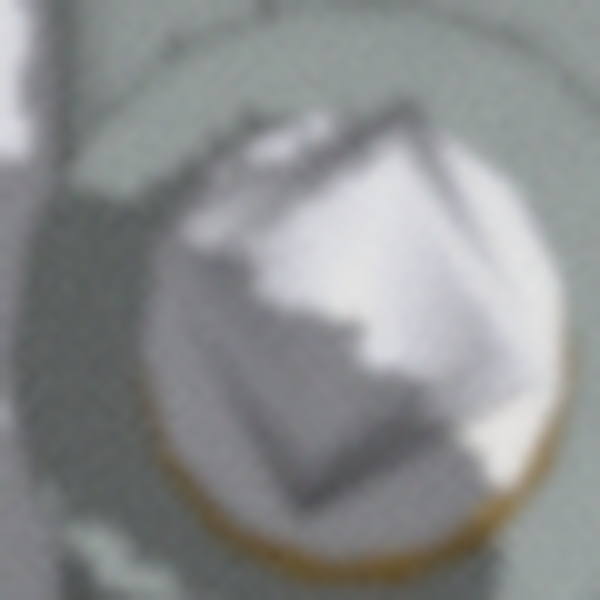

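```bash
python3 - <<'E'
from h import *
d=np.load('w3.npz'); W=(d['K'],d['R'],d['t']); print(-W[1].T@W[2])
U=lambda x,y,s=10:(220+(x+.5)/s-.5,66+(y+.5)/s-.5)
z=.24
for a,b in [((300,515),(215,360)),((250,205),(410,105)),((415,110),(490,250)),((300,515),(440,430)),((300,515),(410,100))]:
    A=onz(W,U(*a),z);B=onz(W,U(*b),z);print(np.degrees(np.arctan2(*(B-A)[[1,0]])),A[:2],B[:2],np.linalg.norm(B-A))
print('c',onz(W,U(355,307),z))
# collar circle
for p in [((150+572)/2,(115+580)/2)]: print('collar',onz(W,U(*p),.212))
d2=np.load('w2.npz'); V=(d2['K'],d2['R'],d2['t'])
X=lambda x,y:(233+(x+.5)/13-.5,95+(y+.5)/13-.5)
print('w2 collar',onz(V,X(307,280),.212),'sq',onz(V,X(303,280),.24))
# triangulate square bottom corner and top corner in w2/w3
print(tri(V,X(245,455),W,U(300,515)),tri(V,X(360,100),W,U(410,100)))
# crosshead ends in w2 bolts
print('bolt',onz(V,(257,34),.184))
E
```

```text
[ 0.53356521 -0.07637347  0.40150985]
132.3179766801683 [ 0.529882   -0.07728182] [ 0.52355325 -0.070331  ] 0.009400369040044165
43.4133850451945 [ 0.52368698 -0.06210126] [ 0.53092657 -0.05525192] 0.009966196443403406
-47.00474307212127 [ 0.53124451 -0.05543543] [ 0.53682876 -0.0614248 ] 0.008188797024705813
43.419919817505416 [ 0.529882   -0.07728182] [ 0.53637191 -0.07114034] 0.00893513780984387
87.46253598095207 [ 0.529882   -0.07728182] [ 0.53086906 -0.05500853] 0.02229515086390685
c [ 0.53037826 -0.06592691  0.24      ]
collar [ 0.53075536 -0.06643301  0.212     ]
w2 collar [ 0.53024878 -0.06634155  0.212     ] sq [ 0.52992722 -0.06642664  0.24      ]
(array([ 0.5291736 , -0.07754849,  0.22522251]), np.float64(0.0008283434859711957)) (array([ 0.53091301, -0.0561826 ,  0.24866339]), np.float64(0.00020898256961334905))
bolt [0.51499322 0.00313136 0.184     ]
```

```bash
python3 - <<'E'
from h import *
S=cam('scene');C=cam('top'); d2=np.load('w2.npz'); V=(d2['K'],d2['R'],d2['t'])
def xz(c1,u1,c2,u2):
    o1,d1=ray(c1,u1);o2,d2=ray(c2,u2);i=[0,2]
    s=np.linalg.solve(np.stack([d1[i],-d2[i]],1),(o2-o1)[i]);return (o1+s[0]*d1)[i]
# is edge parallel to y? 
print('panel dir check', [onz(V,p,.2)[:2] for p in [(510,95),(455,200)]])
print('panel edge',xz(S,(371,163),V,(480,150)))
print('panel edge face',xz(S,(371,167),V,(466,150)))
print('shelf top front',xz(S,(340,97),C,(300,80)))
print('shelf bot front',xz(S,(340,117),C,(300,88)))
im=cv2.imread('pics/w2.png'); crop(im,380,0,512,210,3,'pics/w2r.png')
E
```

```text
panel dir check [array([0.74556911, 0.00205142]), array([ 0.73660391, -0.09972695])]
panel edge [0.82403619 0.09465955]
panel edge face [0.8076836  0.09279778]
shelf top front [0.7041309  0.38947657]
shelf bot front [0.70297238 0.32195302]
```

View pics/w2r.png

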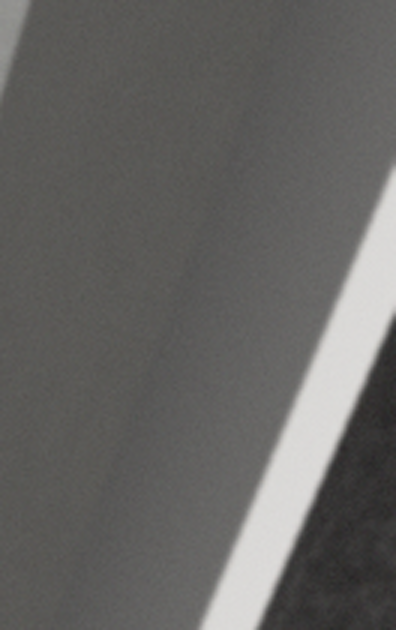

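Emit:
{"op": "carry_out", "data": {"deltas": [{"tx": 0, "ty": 0.03, "tz": 0.06, "turn": 0, "hand": 0}, {"tx": -0.012, "ty": 0.045, "tz": 0, "turn": 1, "hand": 0}, {"tx": -0.012, "ty": 0.045, "tz": 0, "turn": 2, "hand": 0}, {"tx": -0.012, "ty": 0.045, "tz": 0, "turn": 2, "hand": 0}, {"tx": -0.012, "ty": 0.045, "tz": 0, "turn": 2, "hand": 0}, {"tx": -0.012, "ty": 0.045, "tz": -0.03, "turn": 2, "hand": 0}, {"tx": -0.012, "ty": 0.045, "tz": -0.06, "turn": 2, "hand": 0}, {"tx": -0.016, "ty": 0.047, "tz": -0.06, "turn": 0, "hand": 0}]}}

```text
t: 4.1
ee_pos: [0.4669, 0.186, 0.1709]
eef_rot: [0.002, 0.545, 0.839, 0.002]
force: [0.4, 1.2, -0.0]
grip_width: 0.0868
```

Emit:
{"op": "carry_out", "data": {"deltas": [{"tx": 0, "ty": 0, "tz": -0.03, "turn": 0, "hand": 0}, {"tx": 0, "ty": 0, "tz": 0, "turn": 0, "hand": 0}, {"tx": 0, "ty": 0, "tz": 0, "turn": 0, "hand": 0}]}}

```text
t: 4.47
ee_pos: [0.4679, 0.184, 0.1419]
eef_rot: [0.001, 0.545, 0.838, 0.001]
force: [0.3, -0.5, 0.1]
grip_width: 0.0875
```

Emit:
{"op": "carry_out", "data": {"deltas": [{"tx": -0.008, "ty": 0.0205, "tz": -0.03, "turn": 0, "hand": 0}, {"tx": 0, "ty": 0, "tz": -0.04, "turn": 0, "hand": 0}, {"tx": 0, "ty": 0, "tz": 0, "turn": 0, "hand": 0}, {"tx": 0, "ty": 0, "tz": 0, "turn": 0, "hand": 0}]}}

```text
t: 4.97
ee_pos: [0.4604, 0.2042, 0.0718]
eef_rot: [0.001, 0.546, 0.838, 0.001]
force: [0.2, 0.6, 0.5]
grip_width: 0.0866
```

Emit:
{"op": "carry_out", "data": {"deltas": [{"tx": 0, "ty": 0, "tz": -0.035, "turn": 0, "hand": 0}, {"tx": 0, "ty": 0, "tz": -0.03, "turn": 0, "hand": 0}, {"tx": 0, "ty": 0, "tz": 0, "turn": 0, "hand": 0}, {"tx": 0, "ty": 0, "tz": 0, "turn": 0, "hand": 1}, {"tx": 0, "ty": 0, "tz": 0, "turn": 0, "hand": 1}, {"tx": 0, "ty": 0, "tz": 0, "turn": 0, "hand": 1}, {"tx": 0, "ty": 0, "tz": 0, "turn": 0, "hand": 1}, {"tx": 0, "ty": 0, "tz": 0, "turn": 0, "hand": 1}]}}

```text
t: 5.98
ee_pos: [0.4584, 0.2041, 0.0044]
eef_rot: [0.0, 0.545, 0.838, 0.0]
force: [0.4, -0.4, 0.9]
grip_width: 0.0451
```

```bash
python3 - <<'E'
from h import *
im=cams.get_image('wrist'); cv2.imwrite('pics/w4.png',im)
o=sensors.observe(); print(o['t'],o['ee_pos'],o['force'],o['torque'],o['grip_width'])
E
```

```text
6.025 [0.45835157 0.20403249 0.00430367] [ 0.52606838  1.03305198 -0.54086851] [-0.08692001 -0.02882111  0.0052983 ] 0.04128498575433118
```

View pics/w4.png

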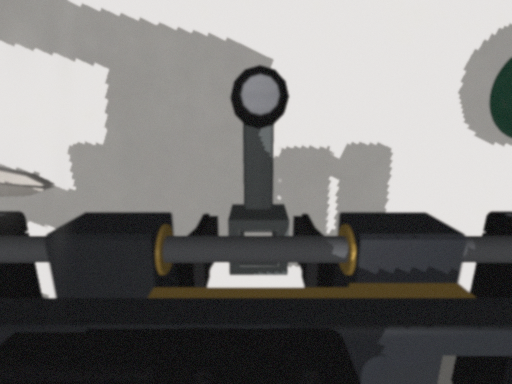

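The fingers straddle the eye and are still closing, with the grip at (260,95).

Emit:
{"op": "carry_out", "data": {"deltas": [{"tx": 0, "ty": 0, "tz": 0, "turn": 0, "hand": 1}, {"tx": 0, "ty": 0, "tz": 0, "turn": 0, "hand": 1}, {"tx": 0, "ty": 0, "tz": 0, "turn": 0, "hand": 1}, {"tx": 0, "ty": 0, "tz": 0, "turn": 0, "hand": 1}, {"tx": 0, "ty": 0, "tz": 0, "turn": 0, "hand": 1}]}}

```text
t: 6.65
ee_pos: [0.4585, 0.204, 0.0043]
eef_rot: [0.0, 0.546, 0.838, 0.0]
force: [0.9, 0.9, -1.4]
grip_width: 0.0314
```

Emit:
{"op": "carry_out", "data": {"deltas": [{"tx": 0, "ty": 0, "tz": 0.03, "turn": 0, "hand": 1}, {"tx": 0, "ty": 0, "tz": 0.03, "turn": 0, "hand": 1}, {"tx": 0, "ty": 0, "tz": 0.03, "turn": 0, "hand": 1}, {"tx": 0, "ty": 0, "tz": 0, "turn": 0, "hand": 1}]}}

```text
t: 7.15
ee_pos: [0.46, 0.2045, 0.0962]
eef_rot: [0.001, 0.545, 0.838, 0.002]
force: [-0.1, 0.1, -3.0]
grip_width: 0.0315
```

```bash
python3 - <<'E'
from h import *
o=sensors.observe(); print(o['t'],o['ee_pos'],o['force'],o['torque'],o['grip_width'])
W=cam('wrist'); im=cams.get_image('wrist'); cv2.imwrite('pics/w5.png',im)
s=cams.get_image('scene'); cv2.imwrite('pics/s5.png',s); crop(s,150,100,350,250,4,'pics/s5c.png')
E
```

```text
7.15 [0.45998146 0.20445753 0.09616727] [-0.14304074  0.14528597 -3.0013552 ] [-0.1400849  -0.07937193  0.02943897] 0.031541749399197794
```

View pics/w5.png

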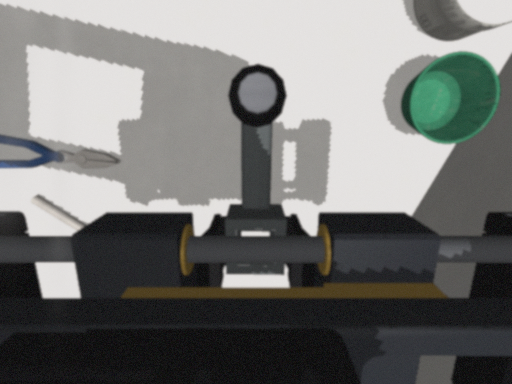

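View pics/s5c.png

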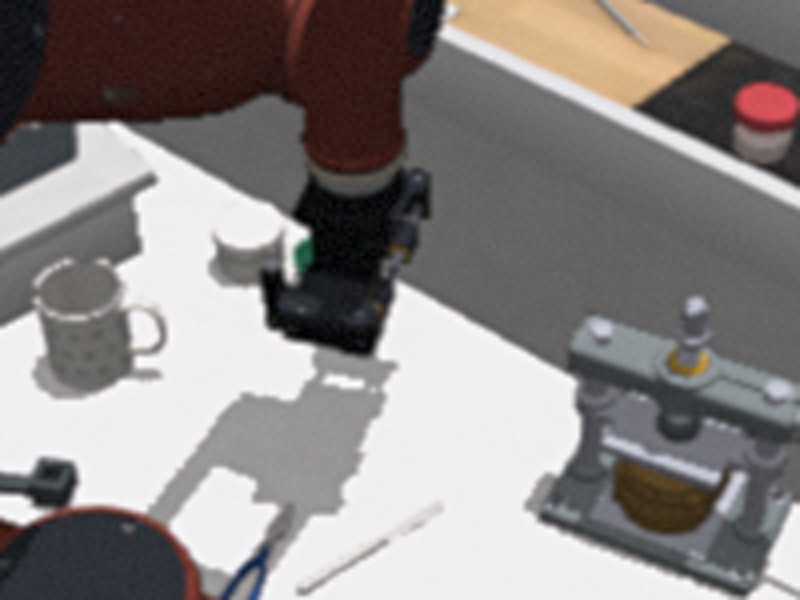

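```bash
python3 - <<'E'
from h import *
o=sensors.observe();W=cam('wrist');p=o['ee_pos'];u=np.array([np.cos(np.radians(114)),np.sin(np.radians(114)),0])
for L in (.073,.075,.077):
  for dz in (.057,.0617,.066): print(L,dz,proj(W,[p+u*L+[0,0,dz]]))
im=cv2.imread('pics/w5.png');crop(im,210,50,310,290,2.5,'pics/w5c.png')
E
```

```text
0.073 0.057 [[253.6627437  100.40475048]]
0.073 0.0617 [[253.56631164  99.66514061]]
0.073 0.066 [[253.46976079  98.92461962]]
0.075 0.057 [[253.64550118  94.51167265]]
0.075 0.0617 [[253.54774957  93.48887059]]
0.075 0.066 [[253.4498316   92.46432779]]
0.077 0.057 [[253.62808632  88.55969701]]
0.077 0.0617 [[253.52899315  87.2479311 ]]
0.077 0.066 [[253.42968423  85.93330931]]
```

View pics/w5c.png

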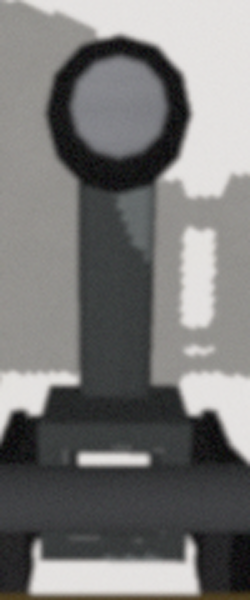

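Emit:
{"op": "carry_out", "data": {"deltas": [{"tx": 0, "ty": 0, "tz": 0.05, "turn": 2, "hand": 1}, {"tx": 0, "ty": 0, "tz": 0.05, "turn": 3, "hand": 1}, {"tx": 0, "ty": 0, "tz": 0.05, "turn": 3, "hand": 1}, {"tx": 0.01, "ty": -0.035, "tz": 0.03, "turn": 3, "hand": 1}, {"tx": 0.01, "ty": -0.04, "tz": 0, "turn": 3, "hand": 1}, {"tx": 0.01, "ty": -0.04, "tz": 0, "turn": 3, "hand": 1}, {"tx": 0.01, "ty": -0.04, "tz": 0, "turn": 2, "hand": 1}, {"tx": 0, "ty": 0, "tz": 0, "turn": 0, "hand": 1}]}}

```text
t: 8.25
ee_pos: [0.4979, 0.0466, 0.2716]
eef_rot: [-0.002, 0.401, 0.916, -0.001]
force: [-0.5, -0.0, -3.0]
grip_width: 0.0319
```

Emit:
{"op": "carry_out", "data": {"deltas": [{"tx": 0.01, "ty": -0.035, "tz": 0, "turn": 0, "hand": 1}, {"tx": 0.01, "ty": -0.035, "tz": 0, "turn": 0, "hand": 1}, {"tx": 0.006, "ty": -0.025, "tz": 0, "turn": 0, "hand": 1}, {"tx": 0.004, "ty": -0.02, "tz": 0, "turn": 0, "hand": 1}, {"tx": 0, "ty": 0, "tz": 0, "turn": 0, "hand": 1}, {"tx": 0, "ty": 0, "tz": 0, "turn": 0, "hand": 1}]}}

```text
t: 9.0
ee_pos: [0.5281, -0.0651, 0.2737]
eef_rot: [-0.001, 0.4, 0.917, 0.0]
force: [-0.2, -0.0, -2.9]
grip_width: 0.0318
```

```bash
python3 - <<'E'
from h import *
s=cams.get_image('scene'); cv2.imwrite('pics/s6.png',s); crop(s,270,120,400,220,6,'pics/s6c.png')
w=cams.get_image('wrist'); cv2.imwrite('pics/w6.png',w); crop(w,200,180,320,300,5,'pics/w6c.png')
E
```

```text
(no output)
```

View pics/s6c.png

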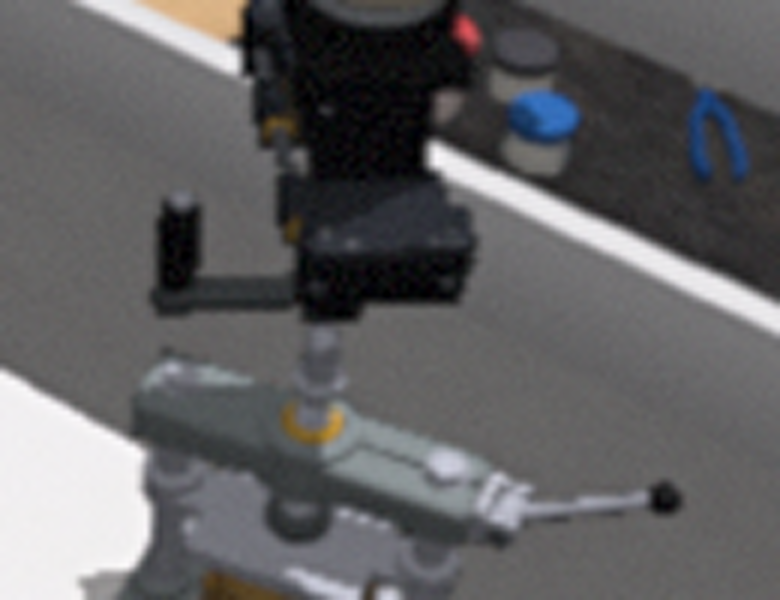

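View pics/w6c.png

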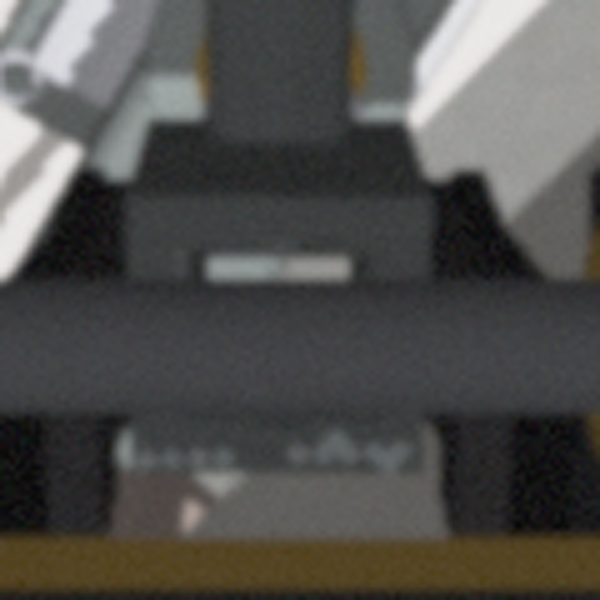

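The spindle (scene crop (320,350)) sits under the held eye. I'll trim the position and lower with force checks.

Emit:
{"op": "carry_out", "data": {"deltas": [{"tx": 0.002, "ty": -0.001, "tz": -0.01, "turn": 0, "hand": 1}, {"tx": 0, "ty": 0, "tz": -0.01, "turn": 0, "hand": 1}, {"tx": 0, "ty": 0, "tz": -0.005, "turn": 0, "hand": 1}, {"tx": 0, "ty": 0, "tz": -0.004, "turn": 0, "hand": 1}, {"tx": 0, "ty": 0, "tz": 0, "turn": 0, "hand": 1}]}}

```text
t: 9.72
ee_pos: [0.5301, -0.0668, 0.2448]
eef_rot: [-0.001, 0.4, 0.917, 0.0]
force: [0.3, 0.4, -4.1]
grip_width: 0.0316
```

Emit:
{"op": "carry_out", "data": {"deltas": [{"tx": 0, "ty": 0, "tz": -0.004, "turn": 0, "hand": 1}, {"tx": 0, "ty": 0, "tz": -0.003, "turn": 0, "hand": 1}, {"tx": 0, "ty": 0, "tz": 0, "turn": 0, "hand": 1}]}}

```text
t: 10.1
ee_pos: [0.5301, -0.0667, 0.2378]
eef_rot: [-0.0, 0.4, 0.917, 0.0]
force: [-0.8, 1.7, -4.2]
grip_width: 0.0318
```

Emit:
{"op": "carry_out", "data": {"deltas": [{"tx": 0, "ty": 0, "tz": -0.004, "turn": 0, "hand": 1}, {"tx": 0, "ty": 0, "tz": -0.004, "turn": 0, "hand": 1}, {"tx": 0, "ty": 0, "tz": 0, "turn": 0, "hand": 1}]}}

```text
t: 10.48
ee_pos: [0.5301, -0.0668, 0.2296]
eef_rot: [-0.0, 0.4, 0.917, 0.0]
force: [-1.8, 3.1, -4.4]
grip_width: 0.032
```

Emit:
{"op": "carry_out", "data": {"deltas": [{"tx": 0, "ty": 0, "tz": -0.003, "turn": 0, "hand": 1}, {"tx": 0, "ty": 0, "tz": -0.003, "turn": 0, "hand": 1}, {"tx": 0, "ty": 0, "tz": 0, "turn": 0, "hand": 1}]}}

```text
t: 10.85
ee_pos: [0.5302, -0.0667, 0.224]
eef_rot: [-0.0, 0.4, 0.917, 0.0]
force: [-2.8, 3.5, -2.8]
grip_width: 0.0318
```

Emit:
{"op": "carry_out", "data": {"deltas": [{"tx": -0.0007, "ty": 0.0008, "tz": -0.002, "turn": 0, "hand": 1}, {"tx": 0, "ty": 0, "tz": -0.003, "turn": 0, "hand": 1}, {"tx": 0, "ty": 0, "tz": 0, "turn": 0, "hand": 1}]}}

```text
t: 11.22
ee_pos: [0.5302, -0.0666, 0.22]
eef_rot: [0.001, 0.4, 0.917, -0.0]
force: [-2.4, 1.2, 2.2]
grip_width: 0.0319
```

```bash
python3 - <<'E'
from h import *
s=cams.get_image('scene'); cv2.imwrite('pics/s7.png',s); crop(s,270,120,400,220,6,'pics/s7c.png')
o=sensors.observe();print(o['force'],o['torque'])
E
```

```text
[-1.72738434  1.66478284  2.91055686] [ 0.18252181  0.3982029  -0.01748346]
```

View pics/s7c.png

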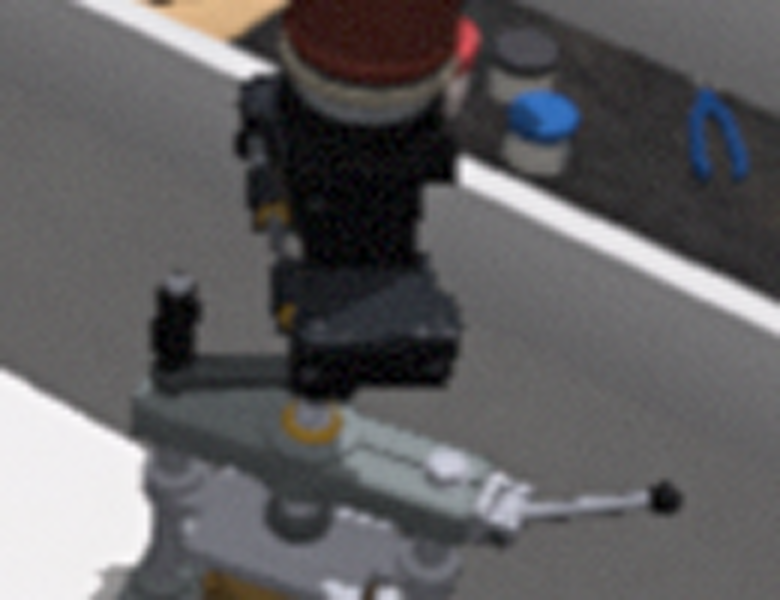

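Emit:
{"op": "carry_out", "data": {"deltas": [{"tx": 0, "ty": 0, "tz": -0.003, "turn": 0, "hand": 1}, {"tx": 0, "ty": 0, "tz": 0, "turn": 0, "hand": 1}, {"tx": 0, "ty": 0, "tz": 0, "turn": 0, "hand": 1}]}}

```text
t: 11.65
ee_pos: [0.5304, -0.0667, 0.2198]
eef_rot: [0.002, 0.4, 0.917, -0.0]
force: [-8.8, 2.6, 16.6]
grip_width: 0.0315
```

Emit:
{"op": "carry_out", "data": {"deltas": [{"tx": 0, "ty": 0, "tz": 0.003, "turn": 0, "hand": 1}, {"tx": 0, "ty": 0, "tz": 0, "turn": 0, "hand": 0.3}, {"tx": 0, "ty": 0, "tz": 0, "turn": 0, "hand": 0.3}, {"tx": 0, "ty": 0, "tz": 0, "turn": 0, "hand": 0.3}, {"tx": 0, "ty": 0, "tz": 0, "turn": 0, "hand": 0.3}, {"tx": 0, "ty": 0, "tz": 0, "turn": 0, "hand": 0.3}, {"tx": 0, "ty": 0, "tz": 0.04, "turn": 0, "hand": 0.3}, {"tx": 0, "ty": 0, "tz": 0.04, "turn": 0, "hand": 0.3}]}}

```text
t: 12.65
ee_pos: [0.5293, -0.0661, 0.2997]
eef_rot: [-0.001, 0.4, 0.917, -0.0]
force: [1.4, -0.4, -0.0]
grip_width: 0.0606
```

```bash
python3 - <<'E'
from h import *
o=sensors.observe();print(o['ee_pos'],o['force'],o['torque'],o['grip_width'])
s=cams.get_image('scene'); cv2.imwrite('pics/s8.png',s); crop(s,270,120,400,220,6,'pics/s8c.png')
W=cam('wrist');w=cams.get_image('wrist'); cv2.imwrite('pics/w8.png',w);np.savez('w8.npz',K=W[0],R=W[1],t=W[2])
E
```

```text
[ 0.52931272 -0.06607641  0.29966204] [ 1.36309877 -0.38937346 -0.00918523] [-0.03799441 -0.03289555  0.04398937] 0.060553927334564835
```

View pics/s8c.png

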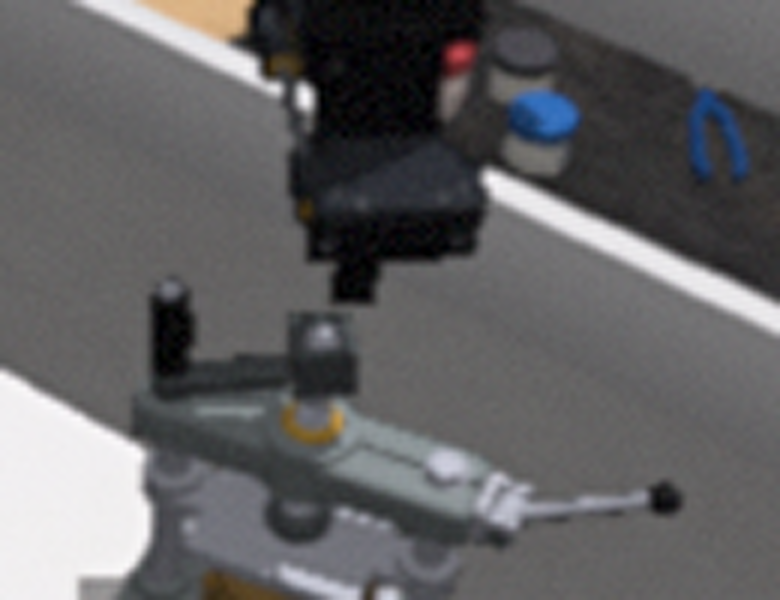

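View pics/w8.png

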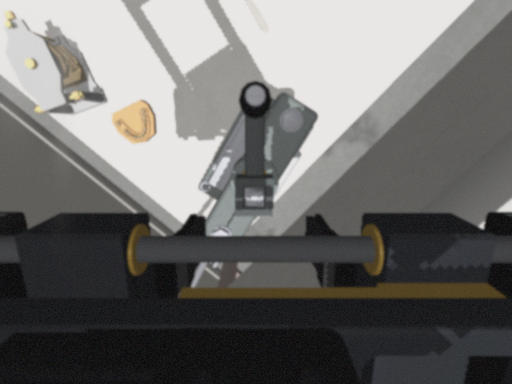

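```bash
python3 - <<'E'
from h import *
d=np.load('w8.npz'); W=(d['K'],d['R'],d['t'])
w=cv2.imread('pics/w8.png');crop(w,220,70,290,220,4,'pics/w8c.png')
c=onz(W,(255.5,96.5),.2815);e=onz(W,(254.5,196),.2435);e2=np.array([.5302,-.0664,0])
print(c,e,np.degrees(np.arctan2(*(c-e)[[1,0]])),np.linalg.norm((c-e)[:2]),np.degrees(np.arctan2(*(c-e2)[[1,0]])),np.linalg.norm((c-e2)[:2]))
print(proj(W,[e2+[0,0,.245]]))
E
```

```text
[ 0.47815495 -0.00835071  0.2815    ] [ 0.52970461 -0.06473993  0.2435    ] 132.43279932493184 0.07640099460186592 131.87834013036922 0.0779641399026735
[[253.57418039 198.31636069]]
```

View pics/w8c.png

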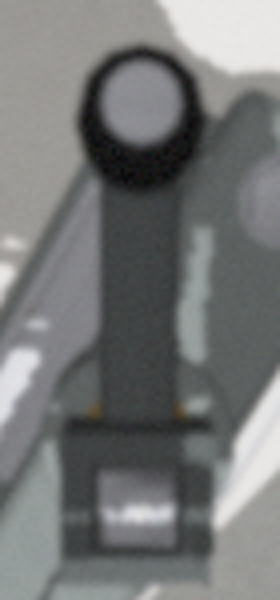

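Emit:
{"op": "carry_out", "data": {"deltas": [{"tx": -0.01, "ty": 0.011, "tz": 0, "turn": 9.4, "hand": 0.3}, {"tx": -0.01, "ty": 0.011, "tz": 0, "turn": 9.4, "hand": 0.3}, {"tx": -0.01, "ty": 0.011, "tz": 0, "turn": 9.4, "hand": 0.3}, {"tx": -0.01, "ty": 0.011, "tz": 0, "turn": 9.4, "hand": 0.3}, {"tx": -0.01, "ty": 0.0115, "tz": 0, "turn": 9.4, "hand": 0.3}, {"tx": 0, "ty": 0, "tz": 0, "turn": 0, "hand": 0.3}, {"tx": 0, "ty": 0, "tz": 0, "turn": 0, "hand": 0.3}]}}

```text
t: 13.62
ee_pos: [0.4799, -0.0109, 0.299]
eef_rot: [0.0, 0.003, 1.0, -0.0]
force: [0.6, -0.0, -0.6]
grip_width: 0.0613
```

Emit:
{"op": "carry_out", "data": {"deltas": [{"tx": -0.001, "ty": 0, "tz": -0.02, "turn": 0, "hand": 0.3}, {"tx": 0, "ty": 0, "tz": -0.02, "turn": 0, "hand": 0.3}, {"tx": 0, "ty": 0, "tz": -0.019, "turn": 0, "hand": 0.3}, {"tx": 0, "ty": 0, "tz": 0, "turn": 0, "hand": 1}, {"tx": 0, "ty": 0, "tz": 0, "turn": 0, "hand": 1}, {"tx": 0, "ty": 0, "tz": 0, "turn": 0, "hand": 1}, {"tx": 0, "ty": 0, "tz": 0, "turn": 0, "hand": 1}, {"tx": 0, "ty": 0, "tz": 0, "turn": 0, "hand": 1}]}}

```text
t: 14.62
ee_pos: [0.479, -0.0106, 0.2408]
eef_rot: [0.0, 0.001, 1.0, -0.0]
force: [0.3, 0.6, 1.9]
grip_width: 0.0229
```

Emit:
{"op": "carry_out", "data": {"deltas": [{"tx": 0, "ty": 0, "tz": 0, "turn": 0, "hand": 1}, {"tx": 0, "ty": 0, "tz": 0, "turn": 0, "hand": 1}, {"tx": 0, "ty": 0, "tz": 0, "turn": 0, "hand": 1}, {"tx": 0, "ty": 0, "tz": 0, "turn": 0, "hand": 1}]}}

```text
t: 15.12
ee_pos: [0.4788, -0.0107, 0.2405]
eef_rot: [0.0, 0.001, 1.0, 0.0]
force: [-0.5, 0.4, 3.3]
grip_width: 0.0229
```

```bash
python3 - <<'E'
from h import *
o=sensors.observe();print(o['ee_pos'],o['force'],o['torque'],o['grip_width'],o['qpos'])
w=cams.get_image('wrist'); cv2.imwrite('pics/w9.png',w)
s=cams.get_image('scene'); cv2.imwrite('pics/s9.png',s); crop(s,270,120,400,220,6,'pics/s9c.png')
E
```

```text
[ 0.47883327 -0.01066058  0.2405196 ] [-0.54229412  0.44151868  3.25361615] [0.16076469 0.07654472 0.0119661 ] 0.022917978973615052 [-1.87176155e-01 -1.48965135e-01  1.87220015e+00  8.67161903e-05
  1.41792200e+00 -1.75600976e+00]
```

View pics/w9.png

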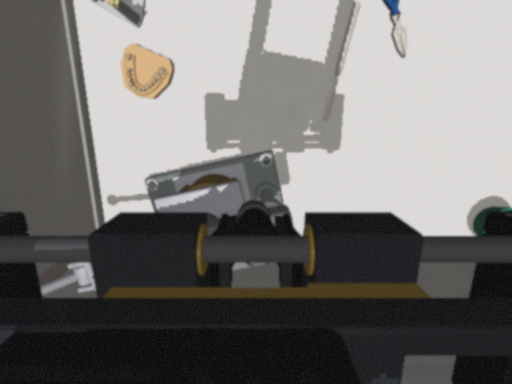

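View pics/s9c.png

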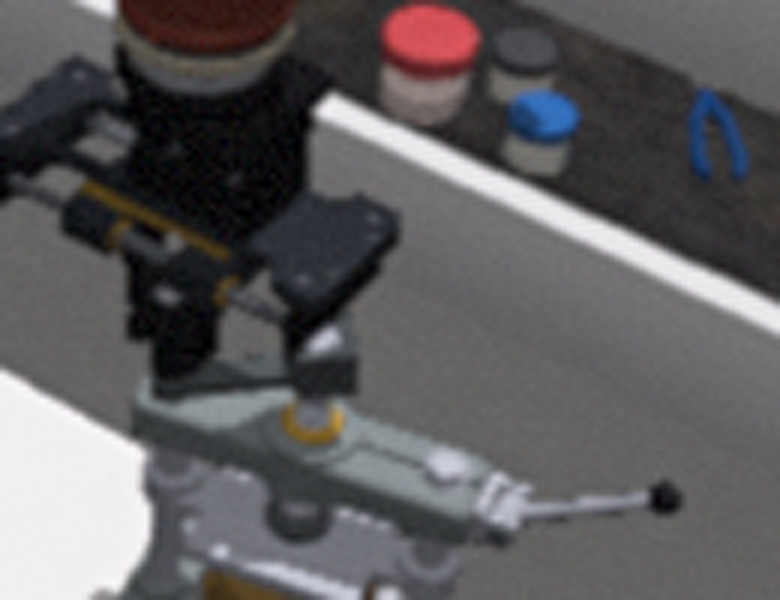

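The crank is gripped (22.9 mm). I'll work out the circle increments, 20° per row.

```bash
python3 - <<'E'
import numpy as np
th=132.5; R=75
xy=lambda t:np.round(np.array([530+R*np.cos(np.radians(t)),-66.4+R*np.sin(np.radians(t))]),1)
for k in range(18):
    a=xy(th-20*k);b=xy(th-20*(k+1)); print(k,th-20*(k+1),(b-a).round(1),b)
E
```

```text
0 112.5 [22. 14.] [501.3   2.9]
1 92.5 [25.4  5.6] [526.7   8.5]
2 72.5 [25.9 -3.4] [552.6   5.1]
3 52.5 [ 23.1 -12. ] [575.7  -6.9]
4 32.5 [ 17.6 -19.2] [593.3 -26.1]
5 12.5 [  9.9 -24.1] [603.2 -50.2]
6 -7.5 [  1.2 -26. ] [604.4 -76.2]
7 -27.5 [ -7.9 -24.8] [ 596.5 -101. ]
8 -47.5 [-15.8 -20.7] [ 580.7 -121.7]
9 -67.5 [-22. -14.] [ 558.7 -135.7]
10 -87.5 [-25.4  -5.6] [ 533.3 -141.3]
11 -107.5 [-25.9   3.4] [ 507.4 -137.9]
12 -127.5 [-23.1  12. ] [ 484.3 -125.9]
13 -147.5 [-17.6  19.2] [ 466.7 -106.7]
14 -167.5 [-9.9 24.1] [456.8 -82.6]
15 -187.5 [-1.2 26. ] [455.6 -56.6]
16 -207.5 [ 7.9 24.8] [463.5 -31.8]
17 -227.5 [15.8 20.7] [479.3 -11.1]
```

Emit:
{"op": "carry_out", "data": {"deltas": [{"tx": 0.022, "ty": 0.014, "tz": -0.0005, "turn": 0, "hand": 1}, {"tx": 0.0254, "ty": 0.0056, "tz": -0.0005, "turn": 0, "hand": 1}, {"tx": 0, "ty": 0, "tz": 0, "turn": 0, "hand": 1}]}}

```text
t: 15.6
ee_pos: [0.5274, 0.0101, 0.2402]
eef_rot: [0.0, 0.0, 1.0, 0.001]
force: [-2.5, 5.1, 8.9]
grip_width: 0.0228
```

```bash
python3 - <<'E'
from h import *
o=sensors.observe();print(o['ee_pos'],o['force'],o['grip_width'],o['qpos'])
s=cams.get_image('scene'); cv2.imwrite('pics/s10.png',s); crop(s,270,120,400,220,6,'pics/s10c.png')
E
```

```text
[0.52735377 0.01013602 0.24019262] [-2.53824874  5.1064171   8.92058314] 0.022849972184978386 [-1.31362735e-01 -2.66177556e-02  1.75874950e+00  1.55030307e-03
  1.40868150e+00 -1.70150906e+00]
```

View pics/s10c.png

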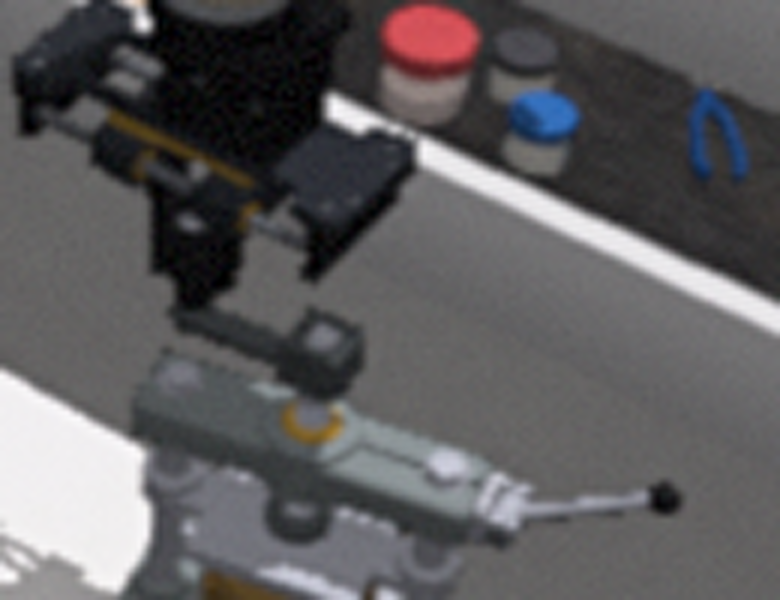

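Emit:
{"op": "carry_out", "data": {"deltas": [{"tx": 0.0259, "ty": -0.0024, "tz": 0, "turn": 0, "hand": 1}, {"tx": 0.0231, "ty": -0.012, "tz": 0, "turn": 0, "hand": 1}, {"tx": 0.0176, "ty": -0.0192, "tz": -0.0004, "turn": 0, "hand": 1}, {"tx": 0.0099, "ty": -0.0241, "tz": -0.0004, "turn": 0, "hand": 1}, {"tx": 0.0012, "ty": -0.026, "tz": -0.0004, "turn": 0, "hand": 1}]}}

```text
t: 16.27
ee_pos: [0.6075, -0.0742, 0.2397]
eef_rot: [0.004, 0.0, 1.0, 0.001]
force: [6.2, 3.0, 3.8]
grip_width: 0.0229
```

Emit:
{"op": "carry_out", "data": {"deltas": [{"tx": -0.0079, "ty": -0.0248, "tz": -0.0004, "turn": 0, "hand": 1}, {"tx": -0.0158, "ty": -0.0207, "tz": -0.0004, "turn": 0, "hand": 1}, {"tx": -0.022, "ty": -0.014, "tz": -0.0004, "turn": 0, "hand": 1}, {"tx": -0.0254, "ty": -0.0056, "tz": -0.0004, "turn": 0, "hand": 1}]}}

```text
t: 16.77
ee_pos: [0.5342, -0.1416, 0.2384]
eef_rot: [0.003, 0.002, 1.0, -0.001]
force: [4.3, 3.4, 7.5]
grip_width: 0.0226
```

```bash
python3 - <<'E'
from h import *
o=sensors.observe();print(o['ee_pos'],o['force'],o['grip_width'],o['qpos'])
s=cams.get_image('scene'); cv2.imwrite('pics/s11.png',s); crop(s,270,120,400,250,5,'pics/s11c.png')
E
```

```text
[ 0.53424429 -0.14163143  0.23841402] [4.32625233 3.44752388 7.49512928] 0.02261331396625565 [-4.02110078e-01  3.21111846e-02  1.70325091e+00  4.37847279e-04
  1.40001495e+00 -1.96974945e+00]
```

View pics/s11c.png

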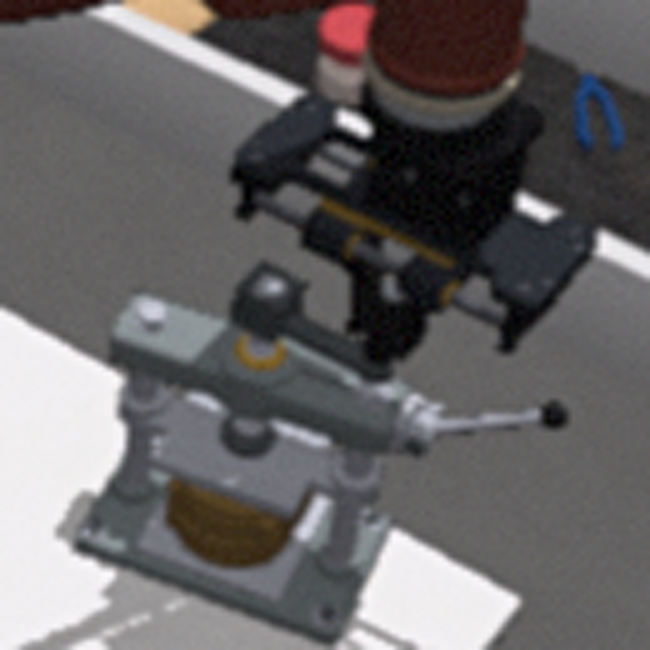

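Emit:
{"op": "carry_out", "data": {"deltas": [{"tx": -0.0259, "ty": 0.0034, "tz": -0.0005, "turn": 0, "hand": 1}, {"tx": -0.0231, "ty": 0.012, "tz": -0.0005, "turn": 0, "hand": 1}, {"tx": -0.0176, "ty": 0.0192, "tz": -0.0005, "turn": 0, "hand": 1}, {"tx": -0.0099, "ty": 0.0241, "tz": -0.0005, "turn": 0, "hand": 1}, {"tx": 0, "ty": 0, "tz": 0, "turn": 0, "hand": 1}]}}

```text
t: 17.45
ee_pos: [0.4572, -0.0806, 0.2358]
eef_rot: [0.002, 0.0, 1.0, -0.0]
force: [3.1, 0.6, 4.6]
grip_width: 0.0223
```

```bash
python3 - <<'E'
from h import *
o=sensors.observe();p=o['ee_pos'];print(p,o['force'],o['grip_width']); v=p[:2]-[.53,-.0664]; print(np.linalg.norm(v),np.degrees(np.arctan2(v[1],v[0])))
s=cams.get_image('scene'); cv2.imwrite('pics/s12.png',s); crop(s,270,120,400,250,5,'pics/s12c.png')
E
```

```text
[ 0.45719349 -0.0806116   0.23580598] [3.11855938 0.60462079 4.59079771] 0.02230465122321234
0.07418057323280924 -168.95492660881914
```

View pics/s12c.png

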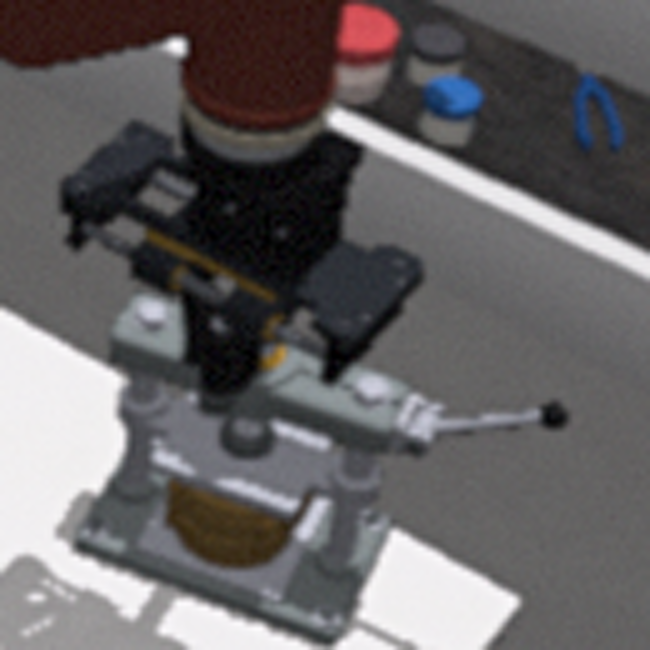

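Emit:
{"op": "carry_out", "data": {"deltas": [{"tx": -0.0012, "ty": 0.026, "tz": -0.001, "turn": 0, "hand": 1}, {"tx": 0.0079, "ty": 0.0248, "tz": -0.001, "turn": 0, "hand": 1}, {"tx": 0.0158, "ty": 0.0207, "tz": -0.001, "turn": 0, "hand": 1}, {"tx": 0.022, "ty": 0.014, "tz": -0.0005, "turn": 0, "hand": 1}, {"tx": 0.0254, "ty": 0.0056, "tz": -0.0005, "turn": 0, "hand": 1}, {"tx": 0.0259, "ty": -0.0034, "tz": -0.0005, "turn": 0, "hand": 1}]}}

```text
t: 18.25
ee_pos: [0.5534, 0.0071, 0.2319]
eef_rot: [0.001, 0.0, 1.0, 0.0]
force: [-3.1, -0.3, 13.4]
grip_width: 0.0227
```

Emit:
{"op": "carry_out", "data": {"deltas": [{"tx": 0.0231, "ty": -0.012, "tz": -0.0005, "turn": 0, "hand": 1}, {"tx": 0.0176, "ty": -0.0192, "tz": -0.0005, "turn": 0, "hand": 1}]}}

```text
t: 18.5
ee_pos: [0.5955, -0.0238, 0.2311]
eef_rot: [0.002, 0.0, 1.0, 0.001]
force: [0.1, 3.6, 10.7]
grip_width: 0.0228
```

Emit:
{"op": "carry_out", "data": {"deltas": [{"tx": 0.0099, "ty": -0.0241, "tz": -0.0005, "turn": 0, "hand": 1}]}}

```text
t: 18.62
ee_pos: [0.6061, -0.0483, 0.2308]
eef_rot: [0.003, 0.0, 1.0, 0.001]
force: [2.9, 3.4, 9.6]
grip_width: 0.0227
```

Emit:
{"op": "carry_out", "data": {"deltas": [{"tx": 0.0012, "ty": -0.026, "tz": -0.0004, "turn": 0, "hand": 1}]}}

```text
t: 18.75
ee_pos: [0.6075, -0.0753, 0.2304]
eef_rot: [0.004, 0.001, 1.0, 0.0]
force: [4.2, 3.3, 8.6]
grip_width: 0.0227
```

Emit:
{"op": "carry_out", "data": {"deltas": [{"tx": -0.0079, "ty": -0.0248, "tz": -0.0004, "turn": 0, "hand": 1}]}}

```text
t: 18.88
ee_pos: [0.5994, -0.1011, 0.23]
eef_rot: [0.004, 0.001, 1.0, -0.0]
force: [4.2, 2.1, 8.5]
grip_width: 0.0226
```

Emit:
{"op": "carry_out", "data": {"deltas": [{"tx": -0.0158, "ty": -0.0207, "tz": -0.0004, "turn": 0, "hand": 1}]}}

```text
t: 19.0
ee_pos: [0.5829, -0.1224, 0.2295]
eef_rot: [0.003, 0.001, 1.0, -0.001]
force: [2.5, 3.5, 9.5]
grip_width: 0.0228
```

```bash
python3 - <<'E'
from h import *
o=sensors.observe();p=o['ee_pos'];print(p,o['force'],o['grip_width']); v=p[:2]-[.53,-.0664]; print(np.linalg.norm(v),np.degrees(np.arctan2(v[1],v[0])))
s=cams.get_image('scene'); cv2.imwrite('pics/s13.png',s); crop(s,270,150,400,250,6,'pics/s13c.png')
E
```

```text
[ 0.58288564 -0.12244187  0.22948558] [2.52859849 3.50194565 9.48864667] 0.02277087567987423
0.07705570961945121 -46.65971258843973
```

View pics/s13c.png

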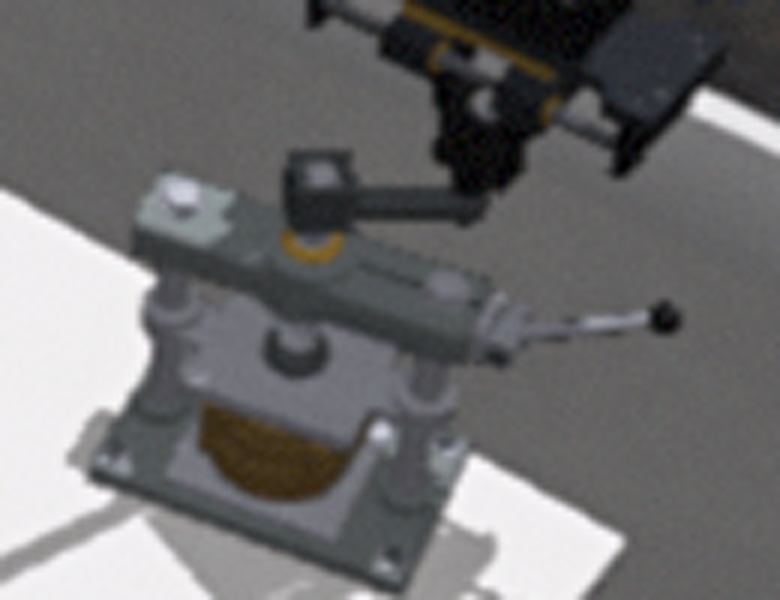

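```bash
python3 - <<'E'
import numpy as np
th=-47.5; R=75
xy=lambda t:np.round(np.array([530+R*np.cos(np.radians(t)),-66.4+R*np.sin(np.radians(t))]),1)
for k in range(26):
    a=xy(th-10*k);b=xy(th-10*(k+1)); print(th-10*(k+1),(b-a).round(1))
E
```

```text
-57.5 [-10.4  -8. ]
-67.5 [-11.6  -6. ]
-77.5 [-12.5  -3.9]
-87.5 [-12.9  -1.7]
-97.5 [-13.1   0.5]
-107.5 [-12.8   2.9]
-117.5 [-12.   5.]
-127.5 [-11.1   7. ]
-137.5 [-9.6  8.8]
-147.5 [-8.  10.4]
-157.5 [-6.  11.6]
-167.5 [-3.9 12.5]
-177.5 [-1.7 12.9]
-187.5 [ 0.5 13.1]
-197.5 [ 2.9 12.8]
-207.5 [ 5. 12.]
-217.5 [ 7.  11.1]
-227.5 [8.8 9.6]
-237.5 [10.4  8. ]
-247.5 [11.6  6. ]
-257.5 [12.5  3.9]
-267.5 [12.9  1.7]
-277.5 [13.1 -0.5]
-287.5 [12.8 -2.9]
-297.5 [12. -5.]
-307.5 [11.1 -7. ]
```

Emit:
{"op": "carry_out", "data": {"deltas": [{"tx": -0.0104, "ty": -0.0079, "tz": -0.0003, "turn": 0, "hand": 1}]}}

```text
t: 19.18
ee_pos: [0.572, -0.1304, 0.2292]
eef_rot: [0.003, 0.002, 1.0, -0.001]
force: [4.5, -1.0, 9.5]
grip_width: 0.0225
```

Emit:
{"op": "carry_out", "data": {"deltas": [{"tx": -0.0116, "ty": -0.006, "tz": -0.0003, "turn": 0, "hand": 1}]}}

```text
t: 19.3
ee_pos: [0.5602, -0.1363, 0.229]
eef_rot: [0.003, 0.002, 1.0, -0.001]
force: [4.1, -0.6, 10.5]
grip_width: 0.0226
```

Emit:
{"op": "carry_out", "data": {"deltas": [{"tx": -0.0125, "ty": -0.0039, "tz": -0.0003, "turn": 0, "hand": 1}]}}

```text
t: 19.42
ee_pos: [0.5475, -0.1402, 0.2287]
eef_rot: [0.003, 0.002, 1.0, -0.001]
force: [3.7, -0.3, 9.8]
grip_width: 0.0228
```

Emit:
{"op": "carry_out", "data": {"deltas": [{"tx": -0.0129, "ty": -0.0017, "tz": -0.0003, "turn": 0, "hand": 1}]}}

```text
t: 19.55
ee_pos: [0.5344, -0.1418, 0.2284]
eef_rot: [0.003, 0.002, 1.0, -0.001]
force: [3.0, -0.7, 11.6]
grip_width: 0.0228
```

Emit:
{"op": "carry_out", "data": {"deltas": [{"tx": -0.0131, "ty": 0.0005, "tz": -0.0003, "turn": 0, "hand": 1}]}}

```text
t: 19.68
ee_pos: [0.5212, -0.1411, 0.228]
eef_rot: [0.003, 0.002, 1.0, -0.001]
force: [3.0, 0.2, 11.6]
grip_width: 0.0229
```

Emit:
{"op": "carry_out", "data": {"deltas": [{"tx": -0.0128, "ty": 0.0029, "tz": 0, "turn": 0, "hand": 1}]}}

```text
t: 19.8
ee_pos: [0.5083, -0.1382, 0.2279]
eef_rot: [0.002, 0.002, 1.0, -0.001]
force: [4.0, -1.2, 10.3]
grip_width: 0.023
```

Emit:
{"op": "carry_out", "data": {"deltas": [{"tx": -0.012, "ty": 0.005, "tz": 0, "turn": 0, "hand": 1}]}}

```text
t: 19.92
ee_pos: [0.4962, -0.1331, 0.2277]
eef_rot: [0.002, 0.002, 1.0, -0.001]
force: [3.5, -0.9, 9.2]
grip_width: 0.0228
```

Emit:
{"op": "carry_out", "data": {"deltas": [{"tx": -0.0111, "ty": 0.007, "tz": -0.0002, "turn": 0, "hand": 1}]}}

```text
t: 20.05
ee_pos: [0.485, -0.1259, 0.2273]
eef_rot: [0.002, 0.002, 1.0, -0.001]
force: [3.5, -0.2, 8.1]
grip_width: 0.0227
```

Emit:
{"op": "carry_out", "data": {"deltas": [{"tx": -0.0096, "ty": 0.0088, "tz": -0.0002, "turn": 0, "hand": 1}]}}

```text
t: 20.18
ee_pos: [0.4753, -0.1171, 0.227]
eef_rot: [0.002, 0.002, 1.0, -0.001]
force: [3.8, -0.9, 7.7]
grip_width: 0.0234
```

```bash
python3 - <<'E'
from h import *
o=sensors.observe();p=o['ee_pos'];print(p,o['force'],o['grip_width']); v=p[:2]-[.53,-.0664]; print(np.linalg.norm(v),np.degrees(np.arctan2(v[1],v[0])))
s=cams.get_image('scene'); cv2.imwrite('pics/s14.png',s); crop(s,280,180,370,250,8,'pics/s14c.png')
E
```

```text
[ 0.47533689 -0.11707236  0.22703828] [ 3.79392068 -0.92453986  7.71475244] 0.023447966216559844
0.07453686380808087 -137.16967443697638
```

View pics/s14c.png

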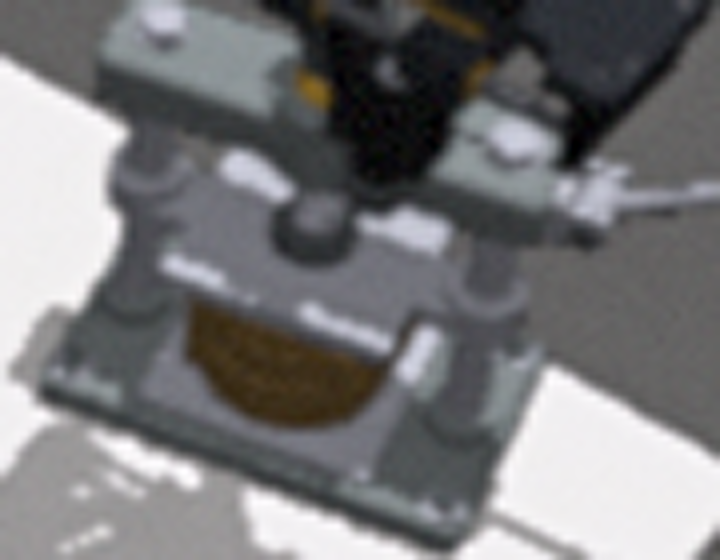

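Emit:
{"op": "carry_out", "data": {"deltas": [{"tx": -0.008, "ty": 0.0104, "tz": -0.0002, "turn": 0, "hand": 1}]}}

```text
t: 20.35
ee_pos: [0.4675, -0.1069, 0.2267]
eef_rot: [0.002, 0.002, 1.0, -0.001]
force: [3.5, -1.5, 7.8]
grip_width: 0.0229
```

Emit:
{"op": "carry_out", "data": {"deltas": [{"tx": -0.006, "ty": 0.0116, "tz": -0.0002, "turn": 0, "hand": 1}]}}

```text
t: 20.48
ee_pos: [0.4613, -0.0951, 0.2264]
eef_rot: [0.002, 0.002, 1.0, -0.001]
force: [3.8, -2.9, 7.6]
grip_width: 0.0229
```

Emit:
{"op": "carry_out", "data": {"deltas": [{"tx": -0.0039, "ty": 0.0125, "tz": -0.0002, "turn": 0, "hand": 1}]}}

```text
t: 20.6
ee_pos: [0.4573, -0.0827, 0.2262]
eef_rot: [0.001, 0.002, 1.0, -0.001]
force: [3.7, -1.6, 6.3]
grip_width: 0.0227
```

Emit:
{"op": "carry_out", "data": {"deltas": [{"tx": -0.0017, "ty": 0.0129, "tz": -0.0002, "turn": 0, "hand": 1}]}}

```text
t: 20.72
ee_pos: [0.4556, -0.0698, 0.2259]
eef_rot: [0.001, 0.002, 1.0, -0.002]
force: [2.9, -5.0, 7.7]
grip_width: 0.023
```

Emit:
{"op": "carry_out", "data": {"deltas": [{"tx": 0.0005, "ty": 0.0131, "tz": -0.0002, "turn": 0, "hand": 1}]}}

```text
t: 20.85
ee_pos: [0.456, -0.0574, 0.2258]
eef_rot: [0.001, 0.002, 1.0, -0.002]
force: [1.1, -6.1, 8.7]
grip_width: 0.0228
```

Emit:
{"op": "carry_out", "data": {"deltas": [{"tx": 0.0029, "ty": 0.0128, "tz": -0.0002, "turn": 0, "hand": 1}]}}

```text
t: 20.98
ee_pos: [0.4585, -0.0452, 0.2257]
eef_rot: [0.0, 0.002, 1.0, -0.003]
force: [-0.9, -9.2, 10.0]
grip_width: 0.0227
```

Emit:
{"op": "carry_out", "data": {"deltas": [{"tx": 0.0022, "ty": 0.0061, "tz": 0, "turn": 0, "hand": 1}, {"tx": 0, "ty": 0, "tz": 0, "turn": 0, "hand": 1}]}}

```text
t: 21.22
ee_pos: [0.4605, -0.0392, 0.2256]
eef_rot: [0.0, 0.001, 1.0, -0.003]
force: [-2.8, -7.2, 11.4]
grip_width: 0.0226
```

```bash
python3 - <<'E'
from h import *
o=sensors.observe();p=o['ee_pos'];print(p,o['force'],o['torque']); v=p[:2]-[.53,-.0664]; print(np.linalg.norm(v),np.degrees(np.arctan2(v[1],v[0])))
E
```

```text
[ 0.46050342 -0.03916428  0.22559883] [-2.78114396 -7.24321041 11.35894935] [-1.64800355  0.54242919 -0.05419488]
0.07464287906457977 158.59978444107477
```

Emit:
{"op": "carry_out", "data": {"deltas": [{"tx": 0.0028, "ty": 0.0059, "tz": 0, "turn": 0, "hand": 1}, {"tx": 0, "ty": 0, "tz": 0, "turn": 0, "hand": 1}]}}

```text
t: 21.48
ee_pos: [0.4628, -0.0338, 0.2255]
eef_rot: [-0.001, 0.001, 1.0, -0.003]
force: [-5.7, -8.7, 12.1]
grip_width: 0.0231
```

Emit:
{"op": "carry_out", "data": {"deltas": [{"tx": 0.0033, "ty": 0.0057, "tz": 0, "turn": 0, "hand": 1}, {"tx": 0, "ty": 0, "tz": 0, "turn": 0, "hand": 1}]}}

```text
t: 21.72
ee_pos: [0.4657, -0.0282, 0.2255]
eef_rot: [-0.001, 0.001, 1.0, -0.003]
force: [-7.7, -9.0, 13.0]
grip_width: 0.0224
```

Emit:
{"op": "carry_out", "data": {"deltas": [{"tx": 0.0038, "ty": 0.0054, "tz": 0, "turn": 0, "hand": 1}, {"tx": 0, "ty": 0, "tz": 0, "turn": 0, "hand": 1}]}}

```text
t: 21.98
ee_pos: [0.4692, -0.0229, 0.2254]
eef_rot: [-0.002, 0.001, 1.0, -0.003]
force: [-8.5, -9.0, 13.0]
grip_width: 0.0226
```

Emit:
{"op": "carry_out", "data": {"deltas": [{"tx": 0.0042, "ty": 0.005, "tz": 0, "turn": 0, "hand": 1}, {"tx": 0, "ty": 0, "tz": 0, "turn": 0, "hand": 1}]}}

```text
t: 22.22
ee_pos: [0.4729, -0.0179, 0.2252]
eef_rot: [-0.002, 0.001, 1.0, -0.004]
force: [-10.0, -10.0, 14.1]
grip_width: 0.023
```

```bash
python3 - <<'E'
from h import *
o=sensors.observe();p=o['ee_pos'];v=p[:2]-[.53,-.0664]; a=np.arctan2(v[1],v[0]);print(p,o['force'],np.linalg.norm(v),np.degrees(a),'tan',-o['force'][:2]@[np.sin(a),-np.cos(a)])
s=cams.get_image('scene'); cv2.imwrite('pics/s15.png',s); crop(s,280,180,370,250,8,'pics/s15c.png')
E
```

```text
[ 0.472931   -0.01793625  0.22524808] [ -9.97733891 -10.01684463  14.07895554] 0.07487059318877337 139.66164304677724 tan 14.093524733108039
```

View pics/s15c.png

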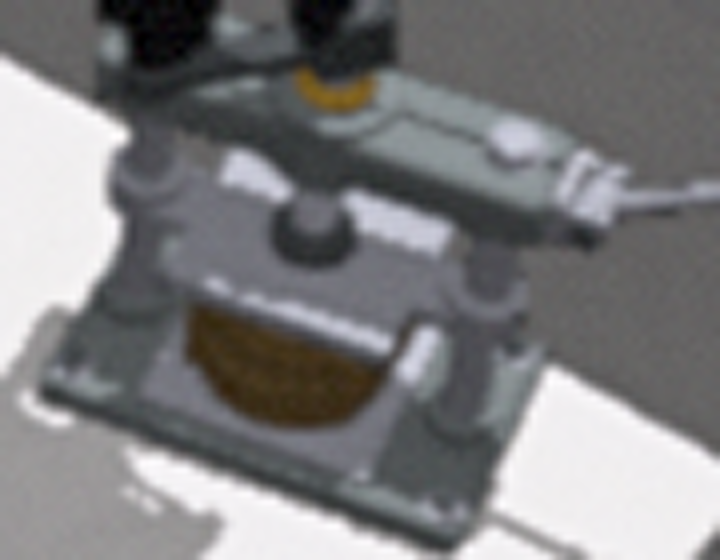

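Emit:
{"op": "carry_out", "data": {"deltas": [{"tx": 0.0046, "ty": 0.0047, "tz": 0, "turn": 0, "hand": 1}, {"tx": 0, "ty": 0, "tz": 0, "turn": 0, "hand": 1}]}}

```text
t: 22.52
ee_pos: [0.4771, -0.0132, 0.2252]
eef_rot: [-0.003, 0.001, 1.0, -0.004]
force: [-10.4, -9.4, 15.0]
grip_width: 0.0229
```

Emit:
{"op": "carry_out", "data": {"deltas": [{"tx": 0.005, "ty": 0.0042, "tz": 0, "turn": 0, "hand": 1}, {"tx": 0.0054, "ty": 0.0038, "tz": 0, "turn": 0, "hand": 1}, {"tx": 0, "ty": 0, "tz": 0, "turn": 0, "hand": 1}, {"tx": 0, "ty": 0, "tz": 0, "turn": 0, "hand": 1}]}}

```text
t: 23.02
ee_pos: [0.4867, -0.005, 0.225]
eef_rot: [-0.004, 0.001, 1.0, -0.003]
force: [-16.2, -8.2, 16.5]
grip_width: 0.0229
```

```bash
python3 - <<'E'
from h import *
o=sensors.observe();p=o['ee_pos'];v=p[:2]-[.53,-.0664]; a=np.arctan2(v[1],v[0]);print(p,o['force'],np.linalg.norm(v),np.degrees(a),'tan',-o['force'][:2]@[np.sin(a),-np.cos(a)])
E
```

```text
[ 0.48665209 -0.00497187  0.22495301] [-16.18263409  -8.24593452  16.49675652] 0.07518281982417963 125.20942147287309 tan 17.97635387662981
```

Emit:
{"op": "carry_out", "data": {"deltas": [{"tx": 0, "ty": 0, "tz": 0.002, "turn": 0, "hand": 1}, {"tx": 0, "ty": 0, "tz": 0, "turn": 0, "hand": 0.3}, {"tx": 0, "ty": 0, "tz": 0, "turn": 0, "hand": 0.3}, {"tx": 0, "ty": 0, "tz": 0, "turn": 0, "hand": 0.3}, {"tx": 0, "ty": 0, "tz": 0, "turn": 0, "hand": 0.3}, {"tx": 0, "ty": 0, "tz": 0, "turn": 0, "hand": 0.3}]}}

```text
t: 23.78
ee_pos: [0.4889, -0.0013, 0.2257]
eef_rot: [-0.001, 0.001, 1.0, 0.0]
force: [-0.4, -0.2, 0.0]
grip_width: 0.0592
```

Emit:
{"op": "carry_out", "data": {"deltas": [{"tx": 0, "ty": 0, "tz": 0.03, "turn": 0, "hand": 0.3}, {"tx": 0, "ty": 0, "tz": 0.03, "turn": 0, "hand": 0.3}, {"tx": 0, "ty": 0, "tz": 0.03, "turn": 0, "hand": 0.3}, {"tx": 0, "ty": 0, "tz": 0, "turn": 0, "hand": 0.3}]}}

```text
t: 24.28
ee_pos: [0.4905, -0.0015, 0.3189]
eef_rot: [0.002, 0.001, 1.0, -0.0]
force: [-0.5, 0.7, -0.2]
grip_width: 0.0609
```

```bash
python3 - <<'E'
from h import *
o=sensors.observe();print(o['t'],o['ee_pos'],o['force'],o['grip_width'])
s=cams.get_image('scene'); cv2.imwrite('pics/s16.png',s); crop(s,270,130,400,250,6,'pics/s16c.png')
t=cams.get_image('top'); cv2.imwrite('pics/t16.png',t); crop(t,255,115,355,195,8,'pics/t16c.png')
E
```

```text
24.275 [ 0.49048591 -0.00146156  0.31887581] [-0.46663797  0.70494875 -0.22459205] 0.0608550197298744
```

View pics/s16c.png

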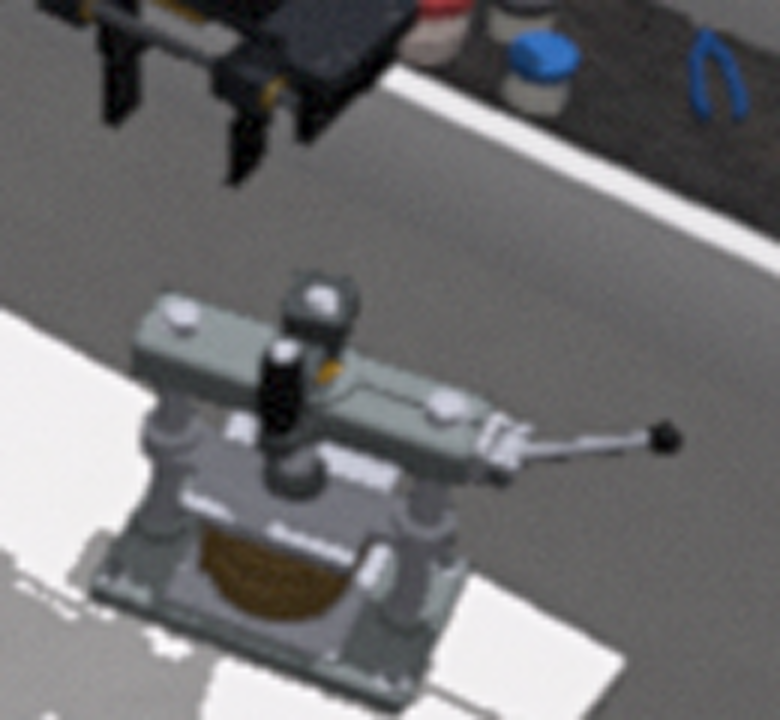

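View pics/t16c.png

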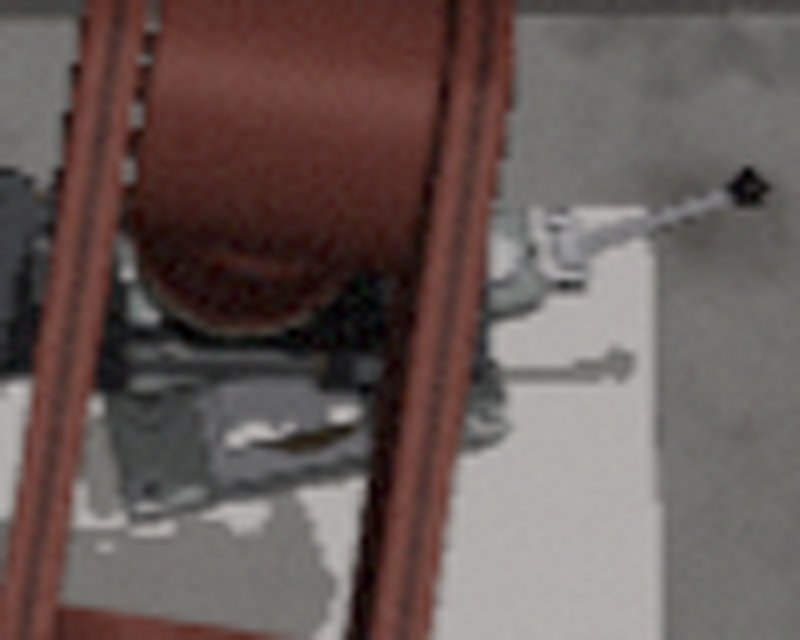

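```bash
python3 - <<'E'
from h import *
S=cam('scene')
c=onz(S,(270+285/6,130+350/6),.2655);e=onz(S,(270+323/6,130+296/6),.2285)
for q in (e[:2],np.array([.53,-.0664])):
    v=c[:2]-q; print(c,e,np.linalg.norm(v),np.degrees(np.arctan2(v[1],v[0])))
E
```

```text
[ 0.45056902 -0.09357305  0.2655    ] [ 0.52632027 -0.0698299   0.2285    ] 0.07938506917337856 -162.5971447130188
[ 0.45056902 -0.09357305  0.2655    ] [ 0.52632027 -0.0698299   0.2285    ] 0.08395031541760535 -161.11436645049722
```

The crank sprang back about 70° on release, from 125° to about 198°. It overshot to roughly first contact, so it may not be tight. I'll look closely and rewind, with a gentler release.

Emit:
{"op": "carry_out", "data": {"deltas": [{"tx": 0.02, "ty": -0.035, "tz": 0, "turn": 0, "hand": 0.3}, {"tx": 0.02, "ty": -0.035, "tz": 0, "turn": 0, "hand": 0.3}, {"tx": 0, "ty": 0, "tz": 0, "turn": 0, "hand": 0.3}]}}

```text
t: 24.75
ee_pos: [0.529, -0.0731, 0.3136]
eef_rot: [-0.002, 0.002, 1.0, 0.0]
force: [0.8, 0.4, -0.0]
grip_width: 0.0609
```

```bash
python3 - <<'E'
from h import *
o=sensors.observe();print(o['t'],o['ee_pos'],o['force'],o['grip_width'])
W=cam('wrist');w=cams.get_image('wrist'); cv2.imwrite('pics/w17.png',w);np.savez('w17.npz',K=W[0],R=W[1],t=W[2])
E
```

```text
24.75 [ 0.52899813 -0.07314932  0.31362359] [ 0.83637058  0.37192831 -0.03643503] 0.06089147078945271
```

View pics/w17.png

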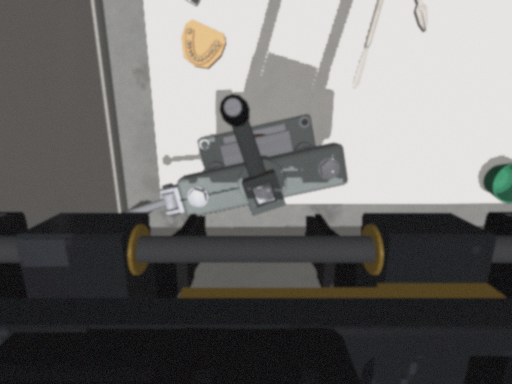

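```bash
python3 - <<'E'
from h import *
d=np.load('w17.npz'); W=(d['K'],d['R'],d['t'])
c=onz(W,(233.5,105.5),.266);e=onz(W,(264,194),.2285)
for q in (e[:2],np.array([.53,-.0664])):
    v=c[:2]-q; print(c,e,np.linalg.norm(v),np.degrees(np.arctan2(v[1],v[0])))
E
```

```text
[ 0.45385354 -0.08854515  0.266     ] [ 0.52960642 -0.06540533  0.2285    ] 0.07920827081713358 -163.0139456774223
[ 0.45385354 -0.08854515  0.266     ] [ 0.52960642 -0.06540533  0.2285    ] 0.07930127349959422 -163.78434652385343
```

Emit:
{"op": "carry_out", "data": {"deltas": [{"tx": -0.035, "ty": -0.0075, "tz": 0, "turn": 0, "hand": 0.3}, {"tx": -0.036, "ty": -0.0075, "tz": 0, "turn": 0, "hand": 0.3}, {"tx": 0, "ty": 0, "tz": 0, "turn": 0, "hand": 0.3}, {"tx": 0, "ty": 0, "tz": -0.03, "turn": 0, "hand": 0.3}, {"tx": 0, "ty": 0, "tz": -0.03, "turn": 0, "hand": 0.3}, {"tx": 0, "ty": 0, "tz": -0.025, "turn": 0, "hand": 0.3}, {"tx": 0, "ty": 0, "tz": 0, "turn": 0, "hand": 0.3}]}}

```text
t: 25.68
ee_pos: [0.457, -0.0851, 0.2287]
eef_rot: [-0.002, 0.001, 1.0, 0.001]
force: [0.4, 0.1, 0.5]
grip_width: 0.061
```

Emit:
{"op": "carry_out", "data": {"deltas": [{"tx": 0, "ty": 0, "tz": 0, "turn": 0, "hand": 1}, {"tx": 0, "ty": 0, "tz": 0, "turn": 0, "hand": 1}, {"tx": 0, "ty": 0, "tz": 0, "turn": 0, "hand": 1}, {"tx": 0, "ty": 0, "tz": 0, "turn": 0, "hand": 1}, {"tx": 0, "ty": 0, "tz": 0, "turn": 0, "hand": 1}, {"tx": 0, "ty": 0, "tz": 0, "turn": 0, "hand": 1}]}}

```text
t: 26.42
ee_pos: [0.4583, -0.0868, 0.2314]
eef_rot: [0.0, 0.001, 1.0, -0.0]
force: [0.0, -1.1, 1.2]
grip_width: 0.0225
```

```bash
python3 - <<'E'
from h import *
o=sensors.observe();p=o['ee_pos'];v=p[:2]-[.53,-.0664]; a=np.arctan2(v[1],v[0]);print(p,o['force'],o['grip_width'],np.linalg.norm(v),np.degrees(a),'tan',-o['force'][:2]@[np.sin(a),-np.cos(a)])
xy=lambda t:np.round(np.array([530+75*np.cos(np.radians(t)),-66.4+75*np.sin(np.radians(t))]),1)
for k in range(13): print(196.5-5*(k+1),(xy(196.5-5*k-5)-xy(196.5-5*k)).round(1))
E
```

```text
[ 0.45828023 -0.08676921  0.23139354] [ 0.02005843 -1.07927995  1.2068193 ] 0.0225040269584084 0.07455621980267796 -164.14486803632536 tan 1.0436994192336357
191.5 [-1.6  6.3]
186.5 [-1.   6.5]
181.5 [-0.5  6.5]
176.5 [0.1 6.6]
171.5 [0.7 6.5]
166.5 [1.3 6.4]
161.5 [1.8 6.3]
156.5 [2.3 6.1]
151.5 [2.9 5.9]
146.5 [3.4 5.6]
141.5 [3.8 5.3]
136.5 [4.3 4.9]
131.5 [4.7 4.6]
```

Emit:
{"op": "carry_out", "data": {"deltas": [{"tx": -0.0016, "ty": 0.0063, "tz": 0, "turn": 0, "hand": 1}, {"tx": 0, "ty": 0, "tz": 0, "turn": 0, "hand": 1}]}}

```text
t: 26.68
ee_pos: [0.4568, -0.0801, 0.2315]
eef_rot: [0.0, 0.001, 1.0, -0.0]
force: [-0.1, -2.7, 2.4]
grip_width: 0.0227
```

Emit:
{"op": "carry_out", "data": {"deltas": [{"tx": -0.001, "ty": 0.0065, "tz": 0, "turn": 0, "hand": 1}, {"tx": 0, "ty": 0, "tz": 0, "turn": 0, "hand": 1}]}}

```text
t: 26.92
ee_pos: [0.4558, -0.0734, 0.2314]
eef_rot: [0.0, 0.001, 1.0, -0.0]
force: [1.4, -3.1, 1.4]
grip_width: 0.0228
```

Emit:
{"op": "carry_out", "data": {"deltas": [{"tx": -0.0005, "ty": 0.0065, "tz": 0, "turn": 0, "hand": 1}, {"tx": 0, "ty": 0, "tz": 0, "turn": 0, "hand": 1}]}}

```text
t: 27.18
ee_pos: [0.4554, -0.0671, 0.2314]
eef_rot: [0.0, 0.001, 1.0, -0.0]
force: [2.3, -4.4, 1.3]
grip_width: 0.0229
```

Emit:
{"op": "carry_out", "data": {"deltas": [{"tx": 0.0001, "ty": 0.0066, "tz": 0, "turn": 0, "hand": 1}, {"tx": 0, "ty": 0, "tz": 0, "turn": 0, "hand": 1}]}}

```text
t: 27.42
ee_pos: [0.4556, -0.0609, 0.2315]
eef_rot: [0.0, 0.001, 1.0, -0.001]
force: [2.9, -5.6, 2.5]
grip_width: 0.0228
```

Emit:
{"op": "carry_out", "data": {"deltas": [{"tx": 0.0007, "ty": 0.0065, "tz": 0, "turn": 0, "hand": 1}, {"tx": 0, "ty": 0, "tz": 0, "turn": 0, "hand": 1}]}}

```text
t: 27.68
ee_pos: [0.4563, -0.0548, 0.2316]
eef_rot: [0.0, 0.001, 1.0, -0.001]
force: [1.5, -5.5, 2.4]
grip_width: 0.0227
```

Emit:
{"op": "carry_out", "data": {"deltas": [{"tx": 0.0013, "ty": 0.0064, "tz": 0, "turn": 0, "hand": 1}, {"tx": 0, "ty": 0, "tz": 0, "turn": 0, "hand": 1}]}}

```text
t: 27.92
ee_pos: [0.4575, -0.0488, 0.2317]
eef_rot: [0.0, 0.001, 1.0, -0.001]
force: [1.2, -8.2, 2.1]
grip_width: 0.0228
```

Emit:
{"op": "carry_out", "data": {"deltas": [{"tx": 0.0018, "ty": 0.0063, "tz": 0, "turn": 0, "hand": 1}, {"tx": 0, "ty": 0, "tz": 0, "turn": 0, "hand": 1}]}}

```text
t: 28.18
ee_pos: [0.4591, -0.0428, 0.2317]
eef_rot: [0.0, 0.001, 1.0, -0.002]
force: [0.4, -8.9, 3.6]
grip_width: 0.0222
```

```bash
cat > st.py <<'E'
from h import *
o=sensors.observe();p=o['ee_pos'];v=p[:2]-[.53,-.0664]; a=np.arctan2(v[1],v[0]);print(o['t'],p,o['force'],o['grip_width'],np.linalg.norm(v),np.degrees(a),'tan',-o['force'][:2]@[np.sin(a),-np.cos(a)])
E
python3 st.py
```

```text
28.175 [ 0.45909454 -0.04281103  0.2317346 ] [ 0.35303314 -8.93724243  3.64494896] 0.022208286057313453 0.07472632688691877 161.59864291052884 tan 8.368825622049368
```

Emit:
{"op": "carry_out", "data": {"deltas": [{"tx": 0.0023, "ty": 0.0061, "tz": 0, "turn": 0, "hand": 1}, {"tx": 0, "ty": 0, "tz": 0, "turn": 0, "hand": 1}]}}

```text
t: 28.42
ee_pos: [0.4612, -0.0371, 0.2318]
eef_rot: [-0.0, 0.001, 1.0, -0.002]
force: [-0.8, -10.1, 4.2]
grip_width: 0.0229
```

Emit:
{"op": "carry_out", "data": {"deltas": [{"tx": -0.0012, "ty": -0.003, "tz": 0, "turn": 0, "hand": 1}, {"tx": 0, "ty": 0, "tz": 0, "turn": 0, "hand": 1}]}}

```text
t: 28.68
ee_pos: [0.4603, -0.0391, 0.2315]
eef_rot: [0.0, 0.001, 1.0, -0.001]
force: [1.3, -6.1, 2.6]
grip_width: 0.0223
```

```bash
python3 st.py
```

```text
28.675 [ 0.46025928 -0.03914014  0.23151665] [ 1.31710225 -6.14983333  2.60489567] 0.0223424846835496 0.07487902391170773 158.65074608679984 tan 5.248329531281521
```

Emit:
{"op": "carry_out", "data": {"deltas": [{"tx": -0.0011, "ty": -0.0031, "tz": 0, "turn": 0, "hand": 1}, {"tx": 0, "ty": 0, "tz": 0, "turn": 0, "hand": 1}]}}

```text
t: 28.92
ee_pos: [0.4592, -0.042, 0.2314]
eef_rot: [0.0, 0.001, 1.0, -0.0]
force: [2.3, -5.4, 2.6]
grip_width: 0.0226
```

```bash
python3 st.py
```

```text
28.925 [ 0.45920368 -0.04197999  0.23144961] [ 2.28257078 -5.35144227  2.60797829] 0.022576924332636524 0.07488962040027847 160.96897912713098 tan 4.314643307657729
```

Emit:
{"op": "carry_out", "data": {"deltas": [{"tx": -0.001, "ty": -0.0031, "tz": 0, "turn": 0, "hand": 1}, {"tx": -0.0009, "ty": -0.0031, "tz": 0, "turn": 0, "hand": 1}, {"tx": 0, "ty": 0, "tz": 0, "turn": 0, "hand": 1}, {"tx": 0, "ty": 0, "tz": 0, "turn": 0, "hand": 1}]}}

```text
t: 29.42
ee_pos: [0.4575, -0.0478, 0.2313]
eef_rot: [0.001, 0.001, 1.0, -0.0]
force: [3.4, -5.1, 1.9]
grip_width: 0.0228
```

```bash
python3 st.py
```

```text
29.425 [ 0.45746413 -0.04775136  0.23132457] [ 3.35710467 -5.12660716  1.8960451 ] 0.02281510852101667 0.07489475165450975 165.58177424355745 tan 4.129227276687382
```

Emit:
{"op": "carry_out", "data": {"deltas": [{"tx": -0.0007, "ty": -0.0032, "tz": 0, "turn": 0, "hand": 1}, {"tx": 0, "ty": 0, "tz": 0, "turn": 0, "hand": 1}, {"tx": 0, "ty": 0, "tz": 0, "turn": 0, "hand": 1}]}}

```text
t: 29.8
ee_pos: [0.4567, -0.0508, 0.2313]
eef_rot: [0.0, 0.001, 1.0, 0.0]
force: [4.6, -3.1, 2.1]
grip_width: 0.0223
```

```bash
python3 st.py
```

```text
29.8 [ 0.45672615 -0.05083948  0.23126764] [ 4.64468121 -3.08618077  2.14670228] 0.022318686122243008 0.07490785389442715 168.01070870354022 tan 2.0540258157358844
```

Emit:
{"op": "carry_out", "data": {"deltas": [{"tx": -0.0005, "ty": -0.0022, "tz": 0, "turn": 0, "hand": 1}, {"tx": 0, "ty": 0, "tz": 0, "turn": 0, "hand": 1}, {"tx": 0, "ty": 0, "tz": 0, "turn": 0, "hand": 1}]}}

```text
t: 30.18
ee_pos: [0.4563, -0.0529, 0.2312]
eef_rot: [0.001, 0.001, 1.0, 0.0]
force: [4.8, -2.3, 0.0]
grip_width: 0.0229
```

```bash
python3 st.py
```

```text
30.175 [ 0.45631729 -0.05287973  0.23124898] [ 4.83364178 -2.33787195  0.03155647] 0.022915925955778446 0.07491287593583738 169.60228317976154 tan 1.4271055405379869
```

Now release gently and check whether the crank stays.

Emit:
{"op": "carry_out", "data": {"deltas": [{"tx": 0, "ty": 0, "tz": 0, "turn": 0, "hand": 0.3}, {"tx": 0, "ty": 0, "tz": 0, "turn": 0, "hand": 0.3}, {"tx": 0, "ty": 0, "tz": 0, "turn": 0, "hand": 0.3}, {"tx": 0, "ty": 0, "tz": 0, "turn": 0, "hand": 0.3}, {"tx": 0, "ty": 0, "tz": 0.03, "turn": 0, "hand": 0.3}, {"tx": 0, "ty": 0, "tz": 0.03, "turn": 0, "hand": 0.3}, {"tx": 0, "ty": 0, "tz": 0.03, "turn": 0, "hand": 0.3}]}}

```text
t: 31.05
ee_pos: [0.4556, -0.0527, 0.3219]
eef_rot: [-0.0, 0.001, 1.0, 0.0]
force: [1.8, 0.1, 0.7]
grip_width: 0.0606
```

Emit:
{"op": "carry_out", "data": {"deltas": [{"tx": 0.035, "ty": -0.012, "tz": 0, "turn": 0, "hand": 0.3}, {"tx": 0.037, "ty": -0.012, "tz": 0, "turn": 0, "hand": 0.3}, {"tx": 0, "ty": 0, "tz": 0, "turn": 0, "hand": 0.3}]}}

```text
t: 31.42
ee_pos: [0.5288, -0.0774, 0.3198]
eef_rot: [-0.001, 0.001, 1.0, 0.0]
force: [0.5, -0.5, -0.2]
grip_width: 0.0606
```

```bash
python3 - <<'E'
from h import *
o=sensors.observe();print(o['t'],o['ee_pos'],o['force'],o['grip_width'])
W=cam('wrist');w=cams.get_image('wrist'); cv2.imwrite('pics/w18.png',w);np.savez('w18.npz',K=W[0],R=W[1],t=W[2])
s=cams.get_image('scene'); cv2.imwrite('pics/s18.png',s); crop(s,270,150,400,250,6,'pics/s18c.png')
E
```

```text
31.425 [ 0.52883677 -0.07737991  0.31979043] [ 0.48895898 -0.48217399 -0.19628374] 0.06061029490512225
```

View pics/w18.png

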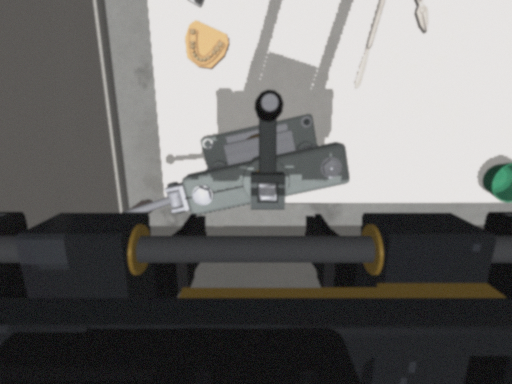

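View pics/s18c.png

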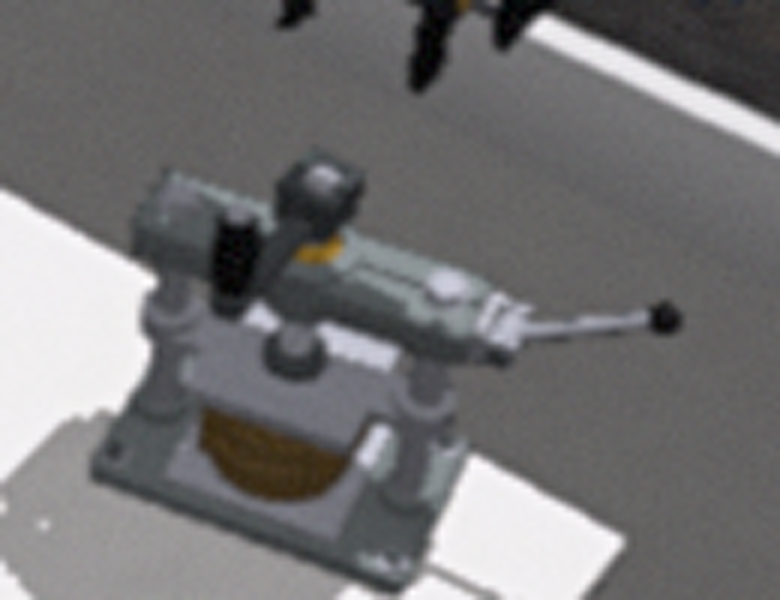

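```bash
python3 - <<'E'
from h import *
d=np.load('w18.npz'); W=(d['K'],d['R'],d['t'])
w=cv2.imread('pics/w18.png'); crop(w,230,80,310,220,4,'pics/w18c.png')
c=onz(W,(269.3,102.5),.266);e=onz(W,(267,190),.2285)
for q in (e[:2],np.array([.53,-.0664])):
    v=c[:2]-q; print(c,e,np.linalg.norm(v),np.degrees(np.arctan2(v[1],v[0])))
E
```

```text
[ 0.4515356  -0.06707281  0.266     ] [ 0.52743155 -0.06662404  0.2285    ] 0.07589727778488378 -179.66121592095743
[ 0.4515356  -0.06707281  0.266     ] [ 0.52743155 -0.06662404  0.2285    ] 0.07846728447687343 -179.50871341693772
```

View pics/w18c.png

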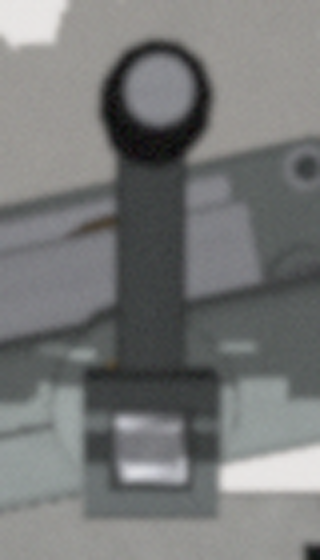

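The crank is now at about 180° and the square sits turned ahead of it in the hole by the play, so the spindle stayed near 172°. I'll check the tightness by pushing forward again to about 7 N.

Emit:
{"op": "carry_out", "data": {"deltas": [{"tx": -0.037, "ty": 0.005, "tz": 0, "turn": 0, "hand": 0.3}, {"tx": -0.037, "ty": 0.006, "tz": 0, "turn": 0, "hand": 0.3}, {"tx": 0, "ty": 0, "tz": 0, "turn": 0, "hand": 0.3}, {"tx": 0, "ty": 0, "tz": -0.03, "turn": 0, "hand": 0.3}, {"tx": 0, "ty": 0, "tz": -0.03, "turn": 0, "hand": 0.3}, {"tx": 0, "ty": 0, "tz": -0.03, "turn": 0, "hand": 0.3}, {"tx": 0, "ty": 0, "tz": 0, "turn": 0, "hand": 0.3}]}}

```text
t: 32.4
ee_pos: [0.4523, -0.0653, 0.229]
eef_rot: [-0.002, 0.001, 1.0, 0.001]
force: [-0.1, 0.0, 0.1]
grip_width: 0.061
```

Emit:
{"op": "carry_out", "data": {"deltas": [{"tx": 0, "ty": 0, "tz": 0, "turn": 0, "hand": 1}, {"tx": 0, "ty": 0, "tz": 0, "turn": 0, "hand": 1}, {"tx": 0, "ty": 0, "tz": 0, "turn": 0, "hand": 1}, {"tx": 0, "ty": 0, "tz": 0, "turn": 0, "hand": 1}, {"tx": 0, "ty": 0, "tz": 0, "turn": 0, "hand": 1}, {"tx": 0, "ty": 0, "tz": 0, "turn": 0, "hand": 1}]}}

```text
t: 33.15
ee_pos: [0.454, -0.066, 0.2313]
eef_rot: [0.0, 0.001, 1.0, -0.0]
force: [-0.1, -0.1, 1.0]
grip_width: 0.023
```

```bash
python3 st.py
```

```text
33.15 [ 0.45398112 -0.06602849  0.23134545] [-0.08540052 -0.08347317  0.95150981] 0.023035575829695946 0.07601978539004807 179.71999234505938 tan 0.08388953135895622
```

Emit:
{"op": "carry_out", "data": {"deltas": [{"tx": 0.0005, "ty": 0.0065, "tz": 0, "turn": 0, "hand": 1}, {"tx": 0, "ty": 0, "tz": 0, "turn": 0, "hand": 1}]}}

```text
t: 33.4
ee_pos: [0.4545, -0.06, 0.2318]
eef_rot: [0.0, 0.001, 1.0, -0.001]
force: [-2.3, -4.1, 4.3]
grip_width: 0.0226
```

```bash
python3 st.py
```

```text
33.4 [ 0.4545169  -0.06004002  0.2317947 ] [-2.25518173 -4.14203339  4.33334497] 0.02257053624525061 0.07575056500580082 175.18380657911402 tan 4.316752456457269
```

Emit:
{"op": "carry_out", "data": {"deltas": [{"tx": 0.0009, "ty": 0.0064, "tz": 0, "turn": 0, "hand": 1}, {"tx": 0, "ty": 0, "tz": 0, "turn": 0, "hand": 1}]}}

```text
t: 33.65
ee_pos: [0.4553, -0.0541, 0.2319]
eef_rot: [0.0, 0.001, 1.0, -0.001]
force: [-3.9, -6.2, 6.5]
grip_width: 0.0226
```

```bash
python3 st.py
```

```text
33.65 [ 0.45530282 -0.05407391  0.23191404] [-3.91087829 -6.17410366  6.48354327] 0.022574503867943907 0.07570734178083717 170.62982822781538 tan 6.728462142632198
```

Emit:
{"op": "carry_out", "data": {"deltas": [{"tx": 0.0006, "ty": 0.003, "tz": 0, "turn": 0, "hand": 1}, {"tx": 0, "ty": 0, "tz": 0, "turn": 0, "hand": 1}]}}

```text
t: 33.9
ee_pos: [0.4558, -0.0514, 0.232]
eef_rot: [-0.0, 0.001, 1.0, -0.002]
force: [-3.8, -6.6, 5.8]
grip_width: 0.0229
```

```bash
python3 st.py
```

```text
33.9 [ 0.45579373 -0.05141662  0.23196539] [-3.7519883  -6.5790497   5.83359463] 0.022864711701276984 0.07570384896504775 168.58459295711563 tan 7.19149988651991
```

Emit:
{"op": "carry_out", "data": {"deltas": [{"tx": 0, "ty": 0, "tz": 0, "turn": 0, "hand": 0.3}, {"tx": 0, "ty": 0, "tz": 0, "turn": 0, "hand": 0.3}, {"tx": 0, "ty": 0, "tz": 0, "turn": 0, "hand": 0.3}, {"tx": 0, "ty": 0, "tz": 0, "turn": 0, "hand": 0.3}, {"tx": 0, "ty": 0, "tz": 0.03, "turn": 0, "hand": 0.3}, {"tx": 0, "ty": 0, "tz": 0.03, "turn": 0, "hand": 0.3}, {"tx": 0, "ty": 0, "tz": 0.03, "turn": 0, "hand": 0.3}]}}

```text
t: 34.78
ee_pos: [0.4557, -0.0497, 0.3218]
eef_rot: [-0.0, 0.001, 1.0, 0.0]
force: [0.5, -0.5, -1.0]
grip_width: 0.0607
```

Emit:
{"op": "carry_out", "data": {"deltas": [{"tx": 0.035, "ty": -0.012, "tz": 0, "turn": 0, "hand": 0.3}, {"tx": 0.037, "ty": -0.012, "tz": 0, "turn": 0, "hand": 0.3}, {"tx": 0, "ty": 0, "tz": 0, "turn": 0, "hand": 0.3}]}}

```text
t: 35.15
ee_pos: [0.5289, -0.0744, 0.3197]
eef_rot: [-0.001, 0.001, 1.0, 0.001]
force: [-0.6, 1.2, -0.6]
grip_width: 0.0608
```

```bash
python3 - <<'E'
from h import *
o=sensors.observe();print(o['t'],o['ee_pos'],o['force'],o['grip_width'])
W=cam('wrist');w=cams.get_image('wrist'); cv2.imwrite('pics/w19.png',w);np.savez('w19.npz',K=W[0],R=W[1],t=W[2])
crop(w,130,80,350,250,3.5,'pics/w19c.png')
E
```

```text
35.15 [ 0.52891556 -0.0743613   0.31969025] [-0.58535111  1.19823367 -0.56936145] 0.06076187046845662
```

View pics/w19c.png

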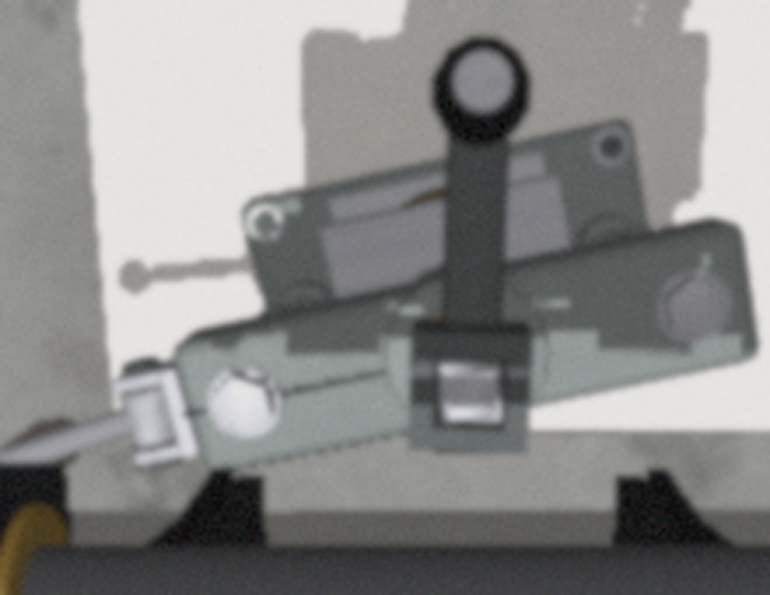

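Crank at about 178°; the trial push gave 7.2 N and it held (only the play came back). Now the lever, with closed fingers above the rod.

Emit:
{"op": "carry_out", "data": {"deltas": [{"tx": 0.008, "ty": -0.036, "tz": 0, "turn": 0, "hand": 1}, {"tx": 0.009, "ty": -0.037, "tz": 0, "turn": 0, "hand": 1}, {"tx": 0.009, "ty": -0.037, "tz": 0, "turn": 0, "hand": 1}, {"tx": 0.009, "ty": -0.037, "tz": 0, "turn": 0, "hand": 1}, {"tx": 0, "ty": 0, "tz": -0.03, "turn": 0, "hand": 1}, {"tx": 0, "ty": 0, "tz": -0.03, "turn": 0, "hand": 1}, {"tx": 0, "ty": 0, "tz": 0, "turn": 0, "hand": 1}, {"tx": 0, "ty": 0, "tz": 0, "turn": 0, "hand": 1}]}}

```text
t: 36.2
ee_pos: [0.563, -0.2209, 0.2628]
eef_rot: [0.001, 0.001, 1.0, -0.0]
force: [0.0, 0.4, 0.0]
grip_width: 0.0011
```

```bash
python3 - <<'E'
from h import *
o=sensors.observe();print(o['t'],o['ee_pos'],o['force'],o['grip_width'],o['qpos'])
s=cams.get_image('scene'); cv2.imwrite('pics/s20.png',s); crop(s,280,110,410,210,6,'pics/s20c.png')
t=cams.get_image('top'); crop(t,255,115,355,195,8,'pics/t20c.png')
S=cam('scene'); print(proj(S,[o['ee_pos']]))
E
```

```text
36.2 [ 0.56302903 -0.22085127  0.26275807] [0.02436888 0.4424893  0.0227672 ] 0.0011319921788880414 [-5.04208221e-01  1.47845265e-01  1.53403022e+00  1.15903564e-04
  1.45822022e+00 -2.07338737e+00]
[[377.64924077 187.14404085]]
```

View pics/s20c.png

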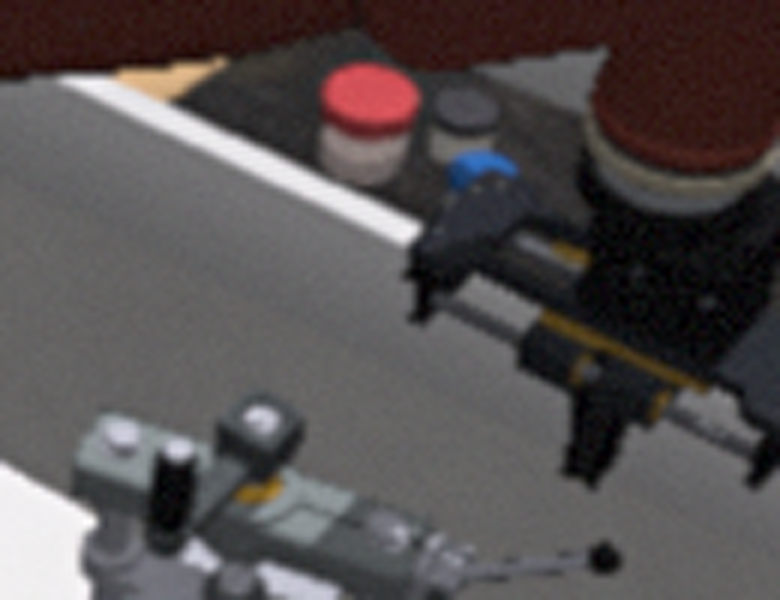

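View pics/t20c.png

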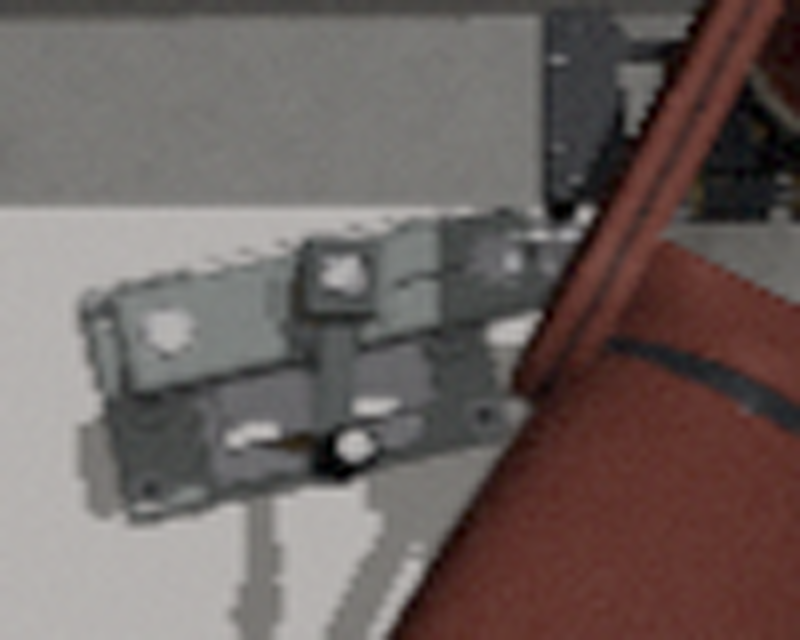

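Emit:
{"op": "carry_out", "data": {"deltas": [{"tx": 0, "ty": 0, "tz": -0.02, "turn": 0, "hand": 1}, {"tx": 0, "ty": 0, "tz": -0.02, "turn": 0, "hand": 1}, {"tx": 0, "ty": 0, "tz": -0.01, "turn": 0, "hand": 1}, {"tx": 0, "ty": 0, "tz": -0.01, "turn": 0, "hand": 1}]}}

```text
t: 36.8
ee_pos: [0.5627, -0.221, 0.2001]
eef_rot: [-0.0, 0.001, 1.0, 0.0]
force: [-0.3, 0.0, 1.6]
grip_width: 0.0002
```

Emit:
{"op": "carry_out", "data": {"deltas": [{"tx": 0, "ty": -0.001, "tz": -0.008, "turn": 0, "hand": 1}, {"tx": 0, "ty": -0.001, "tz": -0.008, "turn": 0, "hand": 1}]}}

```text
t: 37.05
ee_pos: [0.5632, -0.2234, 0.1852]
eef_rot: [0.0, 0.001, 1.0, -0.0]
force: [0.1, -0.8, 0.7]
grip_width: 0.0002
```

```bash
python3 - <<'E'
from h import *
o=sensors.observe();print(o['t'],o['ee_pos'],o['force'])
s=cams.get_image('scene'); cv2.imwrite('pics/s21.png',s); crop(s,320,150,420,230,7,'pics/s21c.png')
E
```

```text
37.05 [ 0.56321829 -0.22341986  0.18515225] [ 0.1273019  -0.78942301  0.74322945]
```

View pics/s21c.png

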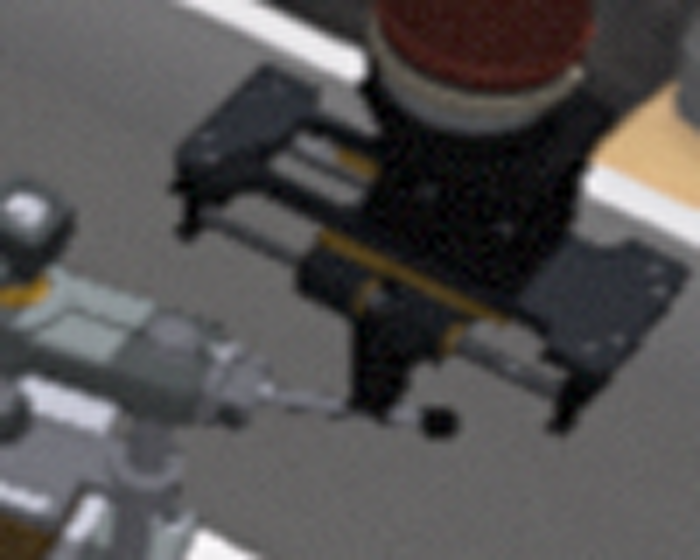

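Emit:
{"op": "carry_out", "data": {"deltas": [{"tx": 0.001, "ty": -0.003, "tz": -0.008, "turn": 0, "hand": 1}, {"tx": 0.001, "ty": -0.003, "tz": -0.008, "turn": 0, "hand": 1}, {"tx": 0, "ty": 0, "tz": -0.005, "turn": 0, "hand": 1}]}}

```text
t: 37.48
ee_pos: [0.5649, -0.2295, 0.1636]
eef_rot: [-0.0, 0.001, 1.0, -0.0]
force: [0.1, -0.7, 1.2]
grip_width: 0.0006
```

Emit:
{"op": "carry_out", "data": {"deltas": [{"tx": 0, "ty": 0, "tz": -0.004, "turn": 0, "hand": 1}, {"tx": 0, "ty": 0, "tz": 0, "turn": 0, "hand": 1}]}}

```text
t: 37.72
ee_pos: [0.5647, -0.229, 0.1598]
eef_rot: [-0.0, 0.001, 1.0, 0.0]
force: [-0.8, -0.6, 0.6]
grip_width: 0.0006
```

Emit:
{"op": "carry_out", "data": {"deltas": [{"tx": 0, "ty": 0, "tz": -0.003, "turn": 0, "hand": 1}, {"tx": 0, "ty": 0, "tz": 0, "turn": 0, "hand": 1}]}}

```text
t: 37.98
ee_pos: [0.5649, -0.229, 0.157]
eef_rot: [-0.0, 0.001, 1.0, 0.0]
force: [0.4, 0.1, 0.4]
grip_width: 0.0004
```

Emit:
{"op": "carry_out", "data": {"deltas": [{"tx": 0, "ty": 0, "tz": -0.003, "turn": 0, "hand": 1}, {"tx": 0, "ty": 0, "tz": 0, "turn": 0, "hand": 1}]}}

```text
t: 38.22
ee_pos: [0.565, -0.229, 0.1543]
eef_rot: [0.0, 0.001, 1.0, 0.0]
force: [-0.7, 0.6, 0.9]
grip_width: 0.0003
```

Emit:
{"op": "carry_out", "data": {"deltas": [{"tx": 0, "ty": 0, "tz": -0.003, "turn": 0, "hand": 1}, {"tx": 0, "ty": 0, "tz": 0, "turn": 0, "hand": 1}]}}

```text
t: 38.48
ee_pos: [0.5654, -0.2291, 0.1533]
eef_rot: [0.001, 0.001, 1.0, -0.0]
force: [-3.3, 2.0, 11.4]
grip_width: 0.0003
```

```bash
python3 - <<'E'
from h import *
o=sensors.observe();print(o['t'],o['ee_pos'],o['force'])
s=cams.get_image('scene'); cv2.imwrite('pics/s22.png',s); crop(s,320,150,420,230,7,'pics/s22c.png')
E
```

```text
38.475 [ 0.5654     -0.22914879  0.15331072] [-3.30559582  2.01815295 11.35208493]
```

View pics/s22c.png

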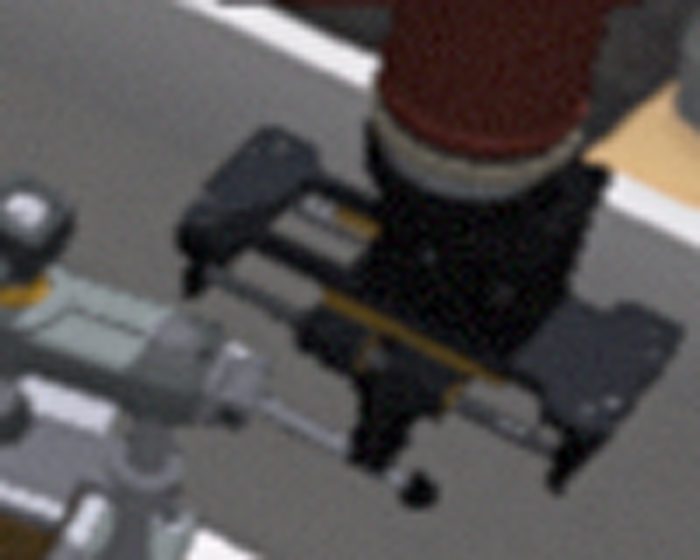

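The stop is felt (11 N at TCP z 0.153). I'll lift clear and check everything.

Emit:
{"op": "carry_out", "data": {"deltas": [{"tx": 0, "ty": 0, "tz": 0.03, "turn": 0, "hand": 1}, {"tx": 0, "ty": 0, "tz": 0.05, "turn": 0, "hand": 1}, {"tx": 0, "ty": 0, "tz": 0.05, "turn": 0, "hand": 1}, {"tx": 0, "ty": 0, "tz": 0.04, "turn": 0, "hand": 1}, {"tx": -0.03, "ty": 0.02, "tz": 0, "turn": 0, "hand": 1}, {"tx": -0.03, "ty": 0.03, "tz": 0, "turn": 0, "hand": 1}, {"tx": 0, "ty": 0.02, "tz": 0, "turn": 0, "hand": 1}, {"tx": 0, "ty": 0, "tz": 0, "turn": 0, "hand": 1}]}}

```text
t: 39.52
ee_pos: [0.5053, -0.1581, 0.3214]
eef_rot: [0.0, 0.0, 1.0, -0.0]
force: [0.6, 0.1, 0.1]
grip_width: 0.0005
```

```bash
python3 - <<'E'
from h import *
o=sensors.observe();print(o['t'],o['ee_pos'],o['force'])
s=cams.get_image('scene'); cv2.imwrite('pics/s23.png',s); crop(s,270,150,400,250,6,'pics/s23c.png')
t=cams.get_image('top'); cv2.imwrite('pics/t23.png',t); crop(t,255,115,355,195,8,'pics/t23c.png')
w=cams.get_image('wrist'); cv2.imwrite('pics/w23.png',w)
E
```

```text
39.525 [ 0.50534983 -0.15812713  0.32139741] [0.58546982 0.12312012 0.07267326]
```

View pics/s23c.png

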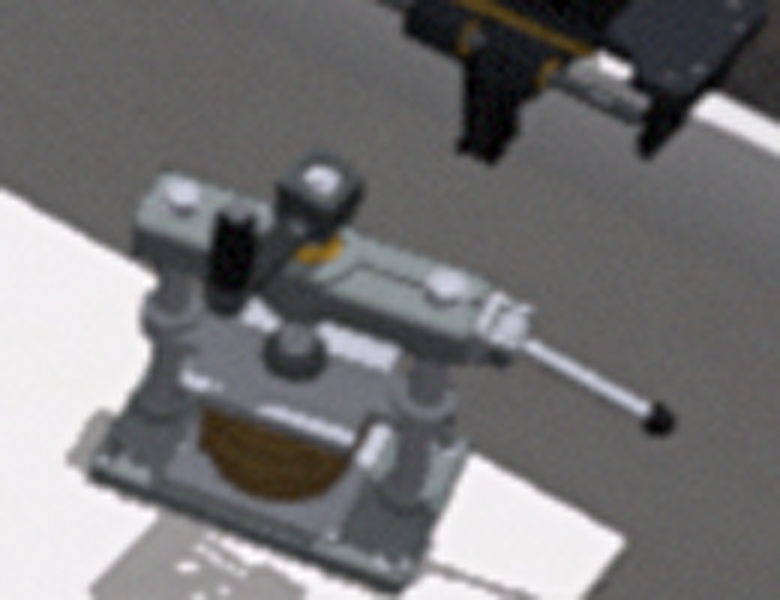

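View pics/t23.png

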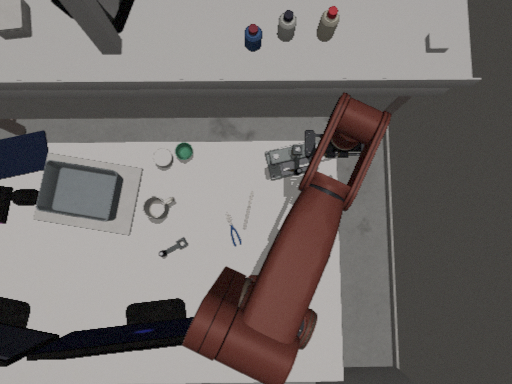

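View pics/w23.png

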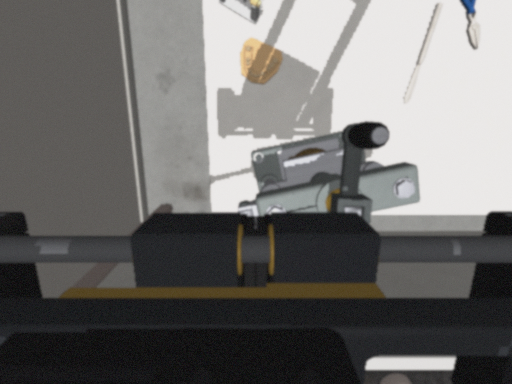

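```bash
python3 - <<'E'
from h import *
S=cam('scene'); u=np.array([.2127,-.977])
for deg in (-15,-12,-8): 
    r=.106+.085*np.cos(np.radians(deg)); p=np.r_[np.array([.53,-.0664])+u*r,.164+.085*np.sin(np.radians(deg))]; print(deg,proj(S,[p]))
E
```

```text
-15 [[379.71499787 218.70937434]]
-12 [[380.34482026 217.88049826]]
-8 [[381.07726343 216.71166697]]
```

```bash
python3 -c "
from plant import job_done,sensors
print(sensors.observe()['t']); print(job_done())"
```

```text
39.675
the job is handed in; nothing more can be done
None
```

I took the right-hand crank and seated it on the spindle, where it met a hard stop at collar height. I then wound it clockwise about two turns onto the flask, pushed the lock lever to its stop, and let go. I handed in at 39.7 s of the 72 s allowed.

**Checks that agreed:**
- **Lever:** the ball appears at scene pixel (379.5, 220), and the 15° down stop predicts (379.7, 218.7). I also felt the stop at 11 N.
- **Crank and scene:** the crank is still on the spindle and the flask looks unmoved. The things lying about that showed in the last pictures are where they were, though the arm hid part of the top view. The robot is touching nothing.

**What disagreed:** I first wound to 18 N at the grip, and the crank sprang back about 70° when released, roughly to first contact. I rewound to 10 N, eased off while still holding the grip, and pushed forward once more to 7.2 N before releasing. That time it moved back only about 9°, which I put down to play between the crank and the square end. The clamping force itself was only judged through these push forces.

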